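# Set the lens guide of a hand edger with a gauge blade

### The arm

A 6-joint arm with a two-finger parallel gripper is mounted at the origin on the work surface. World frame = base frame: x ahead of the robot, y to its left, z up, the work surface at z = 0. Lengths are in m, angles in rad, forces in N, time in s.
With the tool pointing down it reaches from about 0.35 to 0.975 m from the base axis. Payload 4.9 kg.
Tool frame: the origin (TCP) lies between the finger pads; the fingertips stand 17 mm ahead of it and the grasp point (between the pads) lies 2 mm behind it; z points along the fingers, x is the direction in which the jaws open and shut, and the axes are right-handed (so a half turn about z gives the same grasp; the last joint's range is limited). The gripper opens to 85 mm and grips with 20 to 120 N. Pads are 22 mm wide; open, the fingers measure 114 mm over their backs; the gripper's body (76 mm by 85 mm) begins 54 mm behind the grasp point. The pads swing forward as they close: fully open they stand 13 mm farther back than shut.
Start: joints at [-1.384, 0.053, 1.613, -0, 1.476, -0.119], TCP at [0.188, -0.596, 0.248] pointing down, gripper open.
Joint ranges: [-3.01, 3.01], [-1.01, 2.22], [0.06, 2.58], [-1.02, 4.17], [0.09, 2.62], [-3.14, 3.14]. Speed limits (rad/s): [2.57, 2.57, 3.14, 3.14, 3.14, 3.14].

### API

Orientations are given as a unit quaternion [w, x, y, z].
In Python, from rig import ctrl gives the robot as it stands.
- The arm moves only by the tool arm_command, never from a script. Its argument "series" is a list of rows, each an object with "delta_pos": the shift along the tool's x, y, z in mm, a list of three; "twist": the turn about the tool's z in rad. In form: [{"delta_pos": [x, y, z], "twist": twist}, ...]. A call has 1 to 10 rows; each row shifts and turns the commanded pose from where the row before left it, along the tool's axes as they then stand; what a row does not reach is not made up. A row lasts 1/12 s, in which the tool goes at most 41.7 mm and 7.16 degrees, less where a joint would pass 70% of its speed; a pose out of reach is approached as far as the arm can. A call is refused whole if a number of a shift passes 41.7 or a number of a turn 0.125, either way. A call with a gripper value outside its range is refused whole. "jaw" is the finger opening in mm, from 0 to 85.4, set as the call begins (left out, the last holds). The fingers move at their own pace and stop on an object; "force" is the grip in N (left out, the last holds). Time passes only in rows, so rows that do not move let the fingers close. It gives the time, the measured TCP pose, the force and the opening at its end, in the units of the state.
- ctrl.sense(): the state, without advancing time (a new reading comes with each control period).
- ctrl.grab_frame(name): name is "side" or "top" or "wrist"; returns (picture, depth): 480x640x3 uint8, red, green, blue; 480x640 float32, m along the optical axis (not along the pixel's ray), 0 where there is no reading.
- ctrl.camera_params(name): a dict with "fx", "fy", "cx", "cy" (pixels), "k1" (the pictures are not rectified: a ray, as slopes to the right and down, at radius r is drawn at 1 + k1 r^2 times it, then the intrinsics apply), "rvec" (rotation vector, rad) and "tvec" (3), from world to camera coordinates, as OpenCV has them. Camera axes: x right, y down, z forward; pixel columns grow to the right and rows downward; lengths in m; the calibration is good to about 2 mm. A picture is of the moment at which its call begins: read the wrist's pose just before it. camera_params takes no time and is no camera call; for the wrist camera it gives the pose at the moment of the call.
- ctrl.job_done(): hands the job in, once; it reports no verdict.
The state is a dict: "time": time; "joint_pos": joint angles; "joint_velocities": joint speeds; "joint_efforts": joint torques, N m; "ee_pos": TCP position; "ee_rot": TCP orientation; "force": force on the tool from outside, world axes, zero at the start; "wrist_torque": the same for the moment, N m; "width": finger opening in m.
Only numpy, scipy, OpenCV 4.12 (cv2) and the standard library are available. Lean on these libraries where they do the work, as an engineer would, in place of code of your own. Each camera call takes 0.05 s, during which the arm holds its last target. There are 200 camera calls.

### The job

Set the guide of the white hand edger to the blue setting gauge: stand the gauge on the lens rest and slide its blade into the open channel between the two dark cheeks until the front ends of the cheeks lie within the blade's red band. Then push the sliding cheek (the one with the orange lug) up against the blade so that it is trapped between the cheeks, and leave the gauge standing there. Leave the yellow gauge and the other loose things on the bench where they are.

Things in the scene. Friction and masses are not known exactly. Their poses are not given: they have to be found in the camera images.
- gauge_blue: Blue gauge, loose, about 0.25 kg, standing on its steel foot. Origin: underside, below mid handle; x to the blade tip, z up. Blue handle 80 long (x -40 to 40), 26 wide (y), top at 46, on a foot 80 x 36 x 6 high; grip it across. Steel blade, flat and upright: x 40 to 140, 6 thick (y, centred), 2 to 32 above the underside; red band round it at x 62 to 72.
- gauge_band (a point): Middle of the blue gauge's red band, at the height of its underside: 67 mm ahead (x) of its origin, axes as the gauge. The band reaches 5 mm to either side of it.
- gauge_tip (a point): Tip of the blue gauge's blade, at the height of its underside: 140 mm ahead (x) of its origin, axes as the gauge.
- gauge_yellow: Yellow setting gauge, as the blue one but with a yellow handle and a blade 3 thick. Not wanted: leave it where it stands. Origin and axes as the blue one.
- edger: White and grey hand edger, fixed. Origin on the bench below the channel entrance; x into the channel, to the wheel; z up. Lens rest: level aluminium plate, top 60 above the bench, x -125 to 120, y -75 to 75, bare but for two dark steel cheeks: the fixed one x 0 to 90, y 0 to 12, 28 high; the sliding one on the -y side. Wheel and housing begin at x 120 and rise to 240.
- channel_entry (a point): Point on the lens rest (60 above the bench) at the front end of the fixed cheek's inner face; axes as the edger: x into the channel (90 long, open at both ends and on top). The channel lies on the -y side of this point, from y = 0 to y = -(value of joint guide). Both cheeks' front ends are at x = 0.
- guide (a joint): Width of the channel in m, between the cheeks' inner faces. The sliding cheek, a dark steel bar 90 long, 8 thick, 28 high, moves along the edger's y without turning: 0 is shut on the fixed cheek; it starts 0.011 to 0.016 open, opens to 0.025 and stays where it is left; about 3 N moves it.
- guide_lug (a point): Centre of the top of the orange lug on the sliding cheek's outer (-y) face, 41 above the lens rest, axes as the edger. Lug 30 long (x) x 16 (y) x 40 high, midway along the cheek; pushing it towards the edger's +y narrows the channel.
- spray: Clear bottle with a blue cap, 60 in diameter, 160 high; bystander. Origin: centre of its underside.
- spare_wheel: Spare brick-red grinding wheel lying flat, 110 in diameter, 22 high; bystander. Origin: centre of its underside.
- dressing_stone: Grey dressing stone 100 x 30 x 22 high; bystander. Origin: centre of its underside, x along its length.
- pot: White ceramic cup, 84 in diameter, 85 high; bystander. Origin: centre of its underside.
- driver: Screwdriver lying on the bench; bystander. Origin at its underside, x along it.

How it is judged:
On the way:
1. the blue gauge's blade is at least 40 mm into the channel while the guide is still open (wider than 8.5 mm) (x of gauge_tip in the frame of channel_entry above 0.04 m and y of gauge_tip in the frame of channel_entry between -0.022 and 0 m and z of gauge_tip in the frame of channel_entry below 0.012 m and angle between the x axis of gauge_blue and the x axis of edger, either way round below 0.25 rad and value of joint guide above 0.0085 m), for 0.2 s.
At the end, for the whole second after the job is handed in: Blue gauge released, at rest, flat on the lens rest (3 mm, 0.06 rad), blade between the cheeks pointing to the wheel, middle of its red band within 5 mm of the cheeks' front ends; sliding cheek up against the blade: channel under 7.8 mm for the 6 mm blade (value of joint guide below 0.0078 m and x of gauge_band in the frame of channel_entry between -0.005 and 0.005 m and y of gauge_band in the frame of channel_entry between -0.006 and 0 m and z of gauge_band in the frame of channel_entry between -0.003 and 0.003 m and x of gauge_tip in the frame of channel_entry above 0.06 m and angle between gauge_blue's own z axis and vertical below 0.06 rad and linear speed of gauge_blue below 0.01 m/s); the robot touches nothing.
It fails at once if the yellow gauge or a bystander (bottle, spare wheel, stone, cup, screwdriver) is moved by more than 30 mm (distance of any of gauge_yellow, spray, spare_wheel, dressing_stone, pot, driver from where it was at the start of the episode above 0.03 m).
It also fails if it takes over 58 s, if anything falls off the work surface, if the arm or the gripper's body presses on something with over 40 N, if the wrist force passes 120 N, or if a joint passes its speed limit or range.

## Working session

There is one attempt and no reset: what is moved stays moved. The work goes in short steps, Python scripts to look and compute and a tool call to move; the robot and the scene stay as the last step left them, time stands still between calls to the robot, and variables do not carry over. Pictures are saved under pics/ and viewed, about 8 in all and at most 12, crops included, and the job is handed in when it is done.

Besides the shell and the picture viewer there is one more tool, called after ">>>" as name([rows], argument=value, ...), one row to a line, values as JSON. arm_command: Moves the arm, as the interface text tells. Its arguments: {"type":"object","properties":{"series":{"type":"array"},"jaw":{"type":"number"},"force":{"type":"number"}},"required":["series"]}

```bash
mkdir -p pics
cat > h.py <<'E'
import numpy as np, cv2
from rig import ctrl
def grab(n):
    p=ctrl.camera_params(n); im,d=ctrl.grab_frame(n); np.savez('%s.npz'%n,im=im,d=d,**{k:np.array(v) for k,v in p.items()}); return im,d,p
def load(n): z=np.load('%s.npz'%n); return z['im'],z['d'],z
def ray(p,u,v):
    K=np.array([[p['fx'],0,p['cx']],[0,p['fy'],p['cy']],[0,0,1]],float)
    q=cv2.undistortPoints(np.array([[[u,v]]],float),K,np.array([float(p['k1']),0,0,0]))[0,0]
    R=cv2.Rodrigues(np.array(p['rvec'],float))[0]; t=np.array(p['tvec'],float).ravel()
    return -R.T@t, R.T@np.array([q[0],q[1],1.]), R,t
def at_z(p,u,v,z):
    c,r,_,_=ray(p,u,v); return c+r*(z-c[2])/r[2]
def at_d(p,u,v,d):
    c,r,_,_=ray(p,u,v); return c+r*d
def save(n,im,crop=None,s=1):
    if crop: x0,y0,x1,y1=crop; im=im[y0:y1,x0:x1]
    im=cv2.resize(im,None,fx=s,fy=s,interpolation=cv2.INTER_CUBIC); cv2.imwrite('pics/%s.png'%n,im[...,::-1])
E
python3 - <<'E'
from h import *
for n in('top','side'):
    im,d,p=grab(n); save(n+'0',im); print(n,p)
s=ctrl.sense(); print(s['ee_pos'],s['ee_rot'],s['width'],s['time'],s['force'])
E
```

```text
top {'fx': 604.8858425080521, 'fy': 604.8858425080521, 'cx': 316.7180362277722, 'cy': 244.01711712080538, 'k1': -0.15357315033397034, 'rvec': array([ 2.18219393, -2.12733575,  0.184426  ]), 'tvec': array([0.11242111, 0.60743683, 1.4368063 ])}
side {'fx': 593.940778717126, 'fy': 593.940778717126, 'cx': 320.27735034363747, 'cy': 237.3784311214042, 'k1': -0.03847579920144975, 'rvec': array([ 0.45729606, -2.69298474,  1.20122173]), 'tvec': array([0.59356271, 0.09755615, 1.15141805])}
[ 0.18806008 -0.59547121  0.24715951] [-6.29401264e-04  8.06555650e-01 -5.91157425e-01 -6.97407868e-04] 0.08540281862669745 0.1 [-0.29639136  0.07329147 -0.2900116 ]
```

View pics/top0.png

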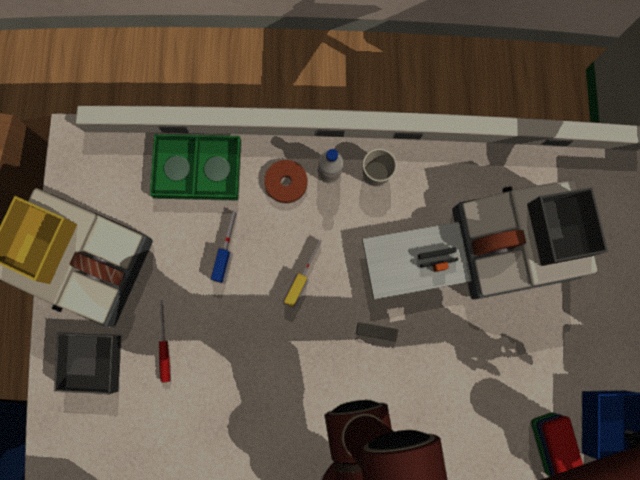

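View pics/side0.png

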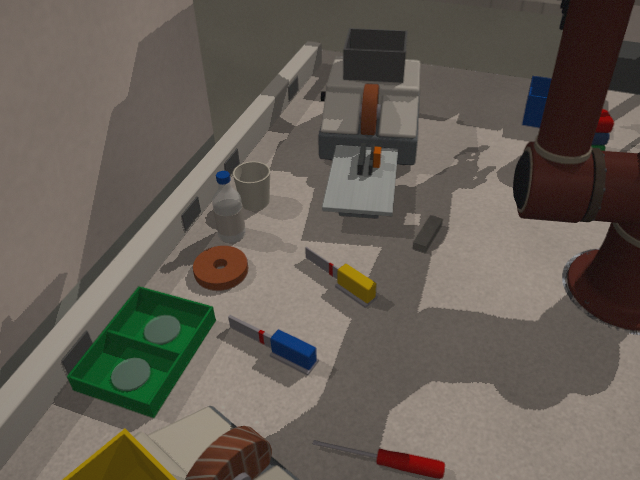

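The top view shows the blue gauge at about (221,264) with its blade tip near (231,210), the yellow gauge at (296,290), the lens rest at 365–470 × 230–295, and the cheeks near (437,256) with the orange lug at (439,266). Next I'll enlarge crops of both.

Run:
```python
from h import *
im,d,p=load('top')
a=cv2.resize(im[200:290,195:255],None,fx=6,fy=6,interpolation=cv2.INTER_CUBIC)
b=cv2.resize(im[225:305,408:478],None,fx=6,fy=6,interpolation=cv2.INTER_CUBIC)
o=np.zeros((540,780,3),np.uint8);o[:540,:360]=a;o[:480,360:780]=b
save('crop',o)
for u,v in[(221,264),(400,270),(380,250),(300,330)]: print(u,v,d[v,u],at_d(p,u,v,d[v,u]))
# blue handle mask top
h=cv2.cvtColor(im,cv2.COLOR_RGB2HSV)
m=((h[...,0]>105)&(h[...,0]<130)&(h[...,1]>150)); m[:245]=0;m[290:]=0;m[:,:200]=0;m[:,250:]=0
v,u=np.nonzero(m); P=np.array([at_z(p,a,b,.046) for a,b in zip(u,v)])
r=cv2.minAreaRect((P[:,:2]*1000).astype(np.float32));print('blue',r,P[:,:2].mean(0))
im,d,p=load('side'); save('crops',im,(305,110,445,230),5)
```

```text
221 264 1.4665172 [0.54873073 0.35969335 0.04435454]
400 270 1.4599142 [ 0.5439166  -0.07496007  0.05948291]
380 250 1.4658538 [ 0.59150406 -0.0257692   0.05954871]
300 330 1.4890836 [0.39472409 0.16319726 0.00266674]
blue ((546.4776611328125, 361.8363952636719), (26.937042236328125, 77.42949676513672), 77.7663345336914) [0.54654079 0.36184254]
```

View pics/crop.png

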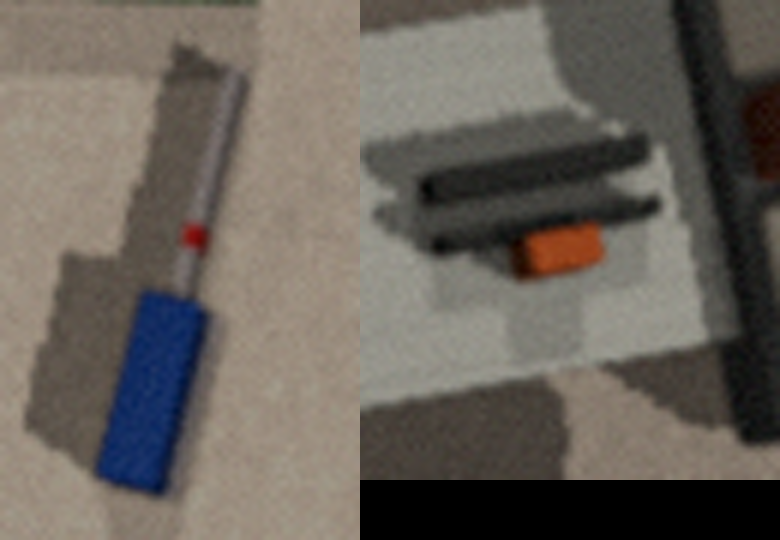

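View pics/crops.png

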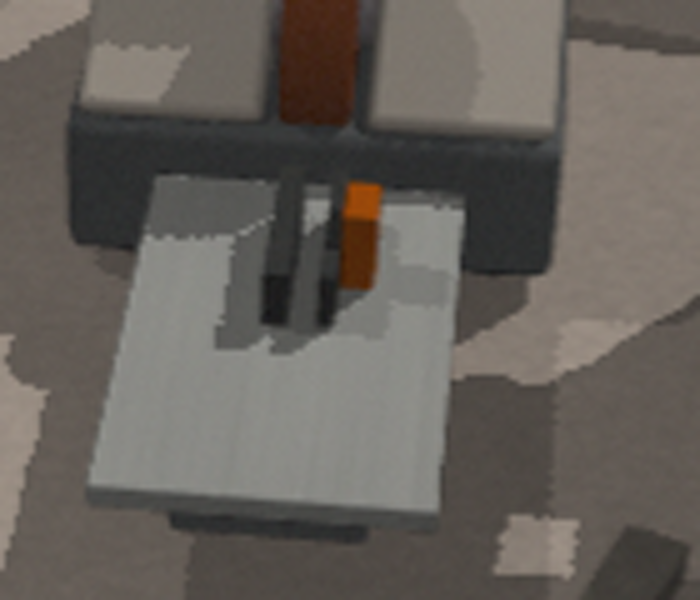

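```bash
cat >> h.py <<'E'
from scipy.spatial.transform import Rotation as Ro
def tool():
    s=ctrl.sense(); q=np.array(s['ee_rot']); R=Ro.from_quat(q[[1,2,3,0]]).as_matrix(); return np.array(s['ee_pos']),R,s
def goto(tgt,yawx=None):
    "needed shift in tool axes (mm) as pose stands, and twist to bring tool x to world yaw"
    P,R,s=tool(); y=np.arctan2(R[1,0],R[0,0]); print('t',s['time'],'P',P.round(4),'yawx',y.round(4),'tilt',R[:,2].round(3),'F',np.round(s['force'],1),'w',s['width'])
    print(' shift mm',(R.T@(np.array(tgt)-P)*1000).round(1), end='')
    if yawx is not None: t=-(yawx-y); print(' twist',((t+np.pi/2)%np.pi-np.pi/2).round(4),'(mod pi)')
    else: print()
E
python3 - <<'E'
from h import *
im,d,p=load('top')
def A(x,y): return at_z(p,195+x/6,200+y/6,.032)
tip=A(237,75);red=at_z(p,195+195/6,200+237/6,.032);print('tip',tip,'red',red)
dd=tip-red;print('yaw blade',np.arctan2(dd[1],dd[0]))
def B(x,y,z): return at_z(p,408+(x-360)/6,225+y/6,z)
a=B(430,202,.088);b=B(648,162,.088);print('fixed inner',a,b,np.arctan2(*(b-a)[1::-1]))
l=B(565,240,.101);print('lug',l)
e=B(360,408,.06);f=B(738,335,.06);print('rest edge',np.arctan2(*(f-e)[1::-1]))
goto([.56,-.11,.30],np.arctan2(*(b-a)[1::-1]))
# project tests for wrist cam mount
w=ctrl.camera_params('wrist');R=cv2.Rodrigues(w['rvec'])[0];P,RT,_=tool();print('cam in tool',RT.T@(-R.T@w['tvec']-P),'axes',(RT.T@R.T).round(2))
print(np.array(ctrl.sense()['joint_pos']).round(3))
E
```

```text
tip [0.67970722 0.33382937 0.032     ] red [0.61136242 0.3481057  0.032     ]
yaw blade -0.20592577652775254
fixed inner [ 0.56912202 -0.11761629  0.088     ] [ 0.5874917  -0.20621384  0.088     ] -1.3663546079194198
lug [ 0.55369271 -0.16912226  0.101     ]
rest edge -1.3628100815401039
t 0.1 P [ 0.1881 -0.5955  0.2472] yawx -1.265 tilt [-0.     0.002 -1.   ] F [-0.3  0.1 -0.3] w 0.08540281862669745
 shift mm [-351.1 -500.9  -52.1] twist 0.1014 (mod pi)
cam in tool [-0.00045426 -0.08344419 -0.12521012] axes [[ 1.    0.    0.  ]
 [-0.    0.95  0.32]
 [ 0.   -0.32  0.95]]
[-1.384  0.053  1.614 -0.     1.476 -0.119]
```

>>> arm_command([
  {"delta_pos": [0, 0, -35], "twist": 0},
  {"delta_pos": [0, 0, -35], "twist": 0},
  {"delta_pos": [-24, -32, 0], "twist": 0},
  {"delta_pos": [-24, -32, 0], "twist": 0},
  {"delta_pos": [-24, -32, 0], "twist": 0},
  {"delta_pos": [-24, -32, 0], "twist": 0},
  {"delta_pos": [-24, -32, 0], "twist": 0},
  {"delta_pos": [-24, -32, 0], "twist": 0},
  {"delta_pos": [-24, -32, 0], "twist": 0},
  {"delta_pos": [-24, -32, 0], "twist": 0},
])

```text
time: 0.93
ee_pos: [0.375, -0.3339, 0.3178]
ee_rot: [-0.0, 0.806, -0.591, -0.0]
force: [-0.1, -0.6, -0.7]
width: 0.0852
```

>>> arm_command([
  {"delta_pos": [-24, -32, 0], "twist": 0},
  {"delta_pos": [-24, -32, 0], "twist": 0},
  {"delta_pos": [-24, -32, 0], "twist": 0},
  {"delta_pos": [-24, -32, 0], "twist": 0},
  {"delta_pos": [-24, -32, 0], "twist": 0},
  {"delta_pos": [-24, -32, 0], "twist": 0},
  {"delta_pos": [-24, -32, 0], "twist": 0},
  {"delta_pos": [-24, -32, 0], "twist": 0},
  {"delta_pos": [0, 0, 0], "twist": -0.12},
  {"delta_pos": [0, 0, 0], "twist": -0.12},
])

```text
time: 1.77
ee_pos: [0.5614, -0.0733, 0.3173]
ee_rot: [0.0, 0.874, -0.486, -0.001]
force: [-1.0, 0.1, 0.7]
width: 0.0854
```

>>> arm_command([
  {"delta_pos": [0, 0, 0], "twist": -0.12},
  {"delta_pos": [0, 0, 0], "twist": -0.12},
  {"delta_pos": [0, 0, 0], "twist": -0.12},
  {"delta_pos": [0, 0, 0], "twist": -0.12},
  {"delta_pos": [0, 0, 0], "twist": -0.12},
  {"delta_pos": [0, 0, 0], "twist": -0.12},
  {"delta_pos": [0, 0, 0], "twist": -0.12},
  {"delta_pos": [0, 0, 0], "twist": -0.12},
  {"delta_pos": [0, 0, 0], "twist": -0.12},
  {"delta_pos": [0, 0, 0], "twist": -0.12},
])

```text
time: 2.6
ee_pos: [0.5605, -0.0756, 0.3176]
ee_rot: [-0.0, 0.996, 0.09, -0.001]
force: [-0.0, 0.5, -0.5]
width: 0.0849
```

Run:
```python
from h import *
goto([.561,-.078,.27],.206)
im,d,p=grab('wrist'); save('w0',im)
```

```text
t 2.6 P [ 0.5605 -0.0756  0.3176] yawx 0.181 tilt [-0.001  0.    -1.   ] F [-0.   0.5 -0.5] w 0.08485781716585414
 shift mm [ 0.1  2.5 47.6] twist -0.025 (mod pi)
```

View pics/w0.png

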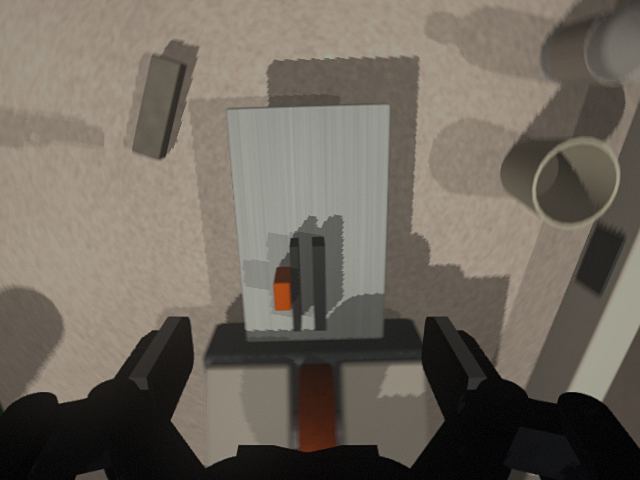

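The wrist view shows the rest at (228–390, 104–340). The fixed cheek is at columns 313–325, the sliding cheek at about 291–299, their front ends near row 237, and the lug at (283,293). I'll enlarge this part.

Run:
```python
from h import *
im,d,p=load('wrist'); save('w0c',im,(265,225,345,345),5)
for v in (250,270,290,310,322): print(v,im[v,284:332].astype(int).sum(1)//3)
```

```text
250 [132 132 128 130 131 103  59  52  51  53  56  54  54  50  46  62  76  77
  75  77  78  76  75  76  74  76  73  72  61  52  54  55  54  51  54  51
  55  55  54  55  59  81  95  93  94  93  95  94]
270 [44 44 46 44 47 43 44 39 40 41 43 41 41 40 39 45 62 76 74 73 75 74 73 72
 71 74 74 72 66 57 50 50 50 52 52 52 52 52 50 51 56 73 89 92 94 91 91 93]
290 [84 85 83 87 82 70 55 43 38 38 39 36 38 38 40 43 53 62 75 71 71 71 69 69
 71 70 73 72 68 59 50 46 49 49 49 50 48 48 47 50 50 64 80 92 89 90 89 88]
310 [ 99 102 105 108 108 109 116 110  93  63  47  46  51  48  49  46  44  53
  62  69  68  69  70  74  91 116 125 128 120 101  74  48  47  47  47  47
  46  46  48  45  49  60  74  84  88  92  97 117]
322 [150 149 149 148 149 146 145 142 115  86  57  46  46  49  46  44  61  94
 124 141 147 144 142 142 142 142 143 144 139 126 101  64  43  47  45  45
  45  45  45  44  48  56  67  81  88  86  85  85]
```

View pics/w0c.png

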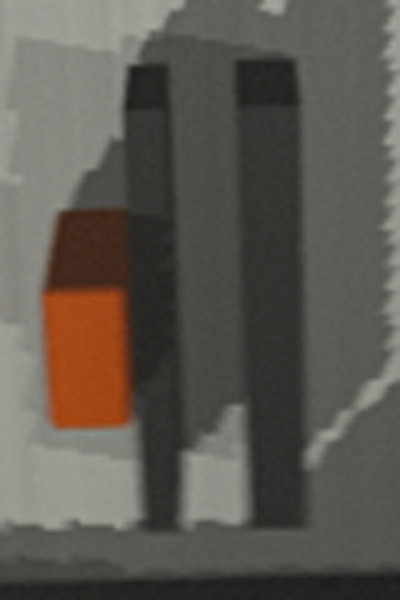

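Run:
```python
from h import *
im,d,p=load('wrist')
def B(x,y,z): return at_z(p,265+(x-2)/5,225+(y-2)/5,z)
pts={'fi_bot':(237,60,.06),'fi_top':(239,105,.088),'fo_bot':(294,58,.06),'fo_top':(299,103,.088),'fi_far':(251,525,.088),'fo_far':(304,525,.088),'so_top':(126,107,.088),'si_top':(167,107,.088),'so_bot':(129,66,.06),'si_bot':(166,66,.06),'so_far':(145,528,.088),'si_fartop':(176,528,.088)}
Q={k:B(*v) for k,v in pts.items()}
for k,q in Q.items(): print(k,q.round(4))
for a,b in(('fi_top','fi_far'),('fo_top','fo_far'),('so_top','so_far')):
    dd=Q[b]-Q[a]; print(a,np.arctan2(dd[1],dd[0]),np.linalg.norm(dd))
def E(u,v,z=.06): return at_z(p,u,v,z)
for q in [((228,108),(246,341)),((390,104),(384,338))]:
    a,b=E(*q[0]),E(*q[1]);print('rest edge',np.arctan2(*(b-a)[1::-1]),a.round(4),b.round(4),np.linalg.norm(b-a))
yw=-1.366
ex=np.array([np.cos(yw),np.sin(yw)]);ey=np.array([-ex[1],ex[0]])
o=Q['fi_top'][:2]
for k,q in Q.items(): print(k,((q[:2]-o)@ex*1000).round(1),((q[:2]-o)@ey*1000).round(1))
print('lug',[( (B(x,y,.101)[:2]-o)@ex*1000,(B(x,y,.101)[:2]-o)@ey*1000) for x,y in((44,290),(130,290),(130,427),(55,428))])
m,d2=im,d
print('depth rest',at_d(p,300,150,d[150,300]),at_d(p,270,180,d[180,270]))
```

```text
fi_bot [ 0.5741 -0.1177  0.06  ]
fi_top [ 0.5742 -0.1173  0.088 ]
fo_bot [ 0.5852 -0.1153  0.06  ]
fo_top [ 0.585  -0.1149  0.088 ]
fi_far [ 0.593  -0.2045  0.088 ]
fo_far [ 0.6034 -0.2026  0.088 ]
so_top [ 0.5536 -0.1215  0.088 ]
si_top [ 0.5611 -0.1201  0.088 ]
so_bot [ 0.5532 -0.1229  0.06  ]
si_bot [ 0.5605 -0.1215  0.06  ]
so_far [ 0.5723 -0.209   0.088 ]
si_fartop [ 0.5784 -0.2079  0.088 ]
fi_top -1.3579215216457858 0.08926928066759604
fo_top -1.3638895184842719 0.08965423701078276
so_top -1.360747892675646 0.08956691389930369
rest edge -1.369563124798399 [ 0.4768 -0.011   0.06  ] [ 0.5254 -0.249   0.06  ] 0.24283492273655696
rest edge -1.3516911544719157 [0.6201 0.0189 0.06  ] [ 0.6729 -0.218   0.06  ] 0.24264037364327354
fi_bot 0.5 -0.1
fi_top 0.0 0.0
fo_bot 0.3 11.2
fo_top -0.1 11.1
fi_far 89.3 0.7
fo_far 89.5 11.3
so_top -0.1 -21.0
si_top 0.1 -13.4
so_bot 1.2 -21.6
si_bot 1.4 -14.2
so_far 89.5 -20.5
si_fartop 89.6 -14.3
lug [(np.float64(30.823420699529795), np.float64(-36.74759374564575)), (np.float64(31.16867169695606), np.float64(-20.86064152098209)), (np.float64(59.59632811286794), np.float64(-21.903737396796025)), (np.float64(59.508541650995085), np.float64(-36.118505572720224))]
depth rest [ 0.54754905 -0.0365713   0.05845178] [ 0.52437844 -0.06938193  0.05929317]
```

>>> arm_command([
  {"delta_pos": [6.5, -40, 0], "twist": 0},
  {"delta_pos": [6, -40, 0], "twist": 0},
  {"delta_pos": [6, -40, 0], "twist": 0},
  {"delta_pos": [6, -40, 0], "twist": 0},
  {"delta_pos": [6, -40, 0], "twist": 0},
  {"delta_pos": [6, -40, 0], "twist": 0},
  {"delta_pos": [6, -40, 0], "twist": 0},
  {"delta_pos": [6, -40, 0], "twist": 0},
  {"delta_pos": [6, -40, 0], "twist": 0},
  {"delta_pos": [6, -40, 0], "twist": 0},
])

```text
time: 3.48
ee_pos: [0.5501, 0.3308, 0.3178]
ee_rot: [0.0, 0.996, 0.086, -0.0]
force: [-0.3, 0.2, 1.2]
width: 0.0853
```

>>> arm_command([
  {"delta_pos": [4.5, -33, 0], "twist": 0},
  {"delta_pos": [0, 0, 10], "twist": -0.12},
  {"delta_pos": [0, 0, 10], "twist": -0.12},
  {"delta_pos": [0, 0, 10], "twist": -0.12},
  {"delta_pos": [0, 0, 10], "twist": -0.12},
  {"delta_pos": [0, 0, 10], "twist": -0.12},
  {"delta_pos": [0, 0, 10], "twist": -0.12},
  {"delta_pos": [0, 0, 10], "twist": -0.12},
  {"delta_pos": [0, 0, 10], "twist": -0.12},
  {"delta_pos": [0, 0, 10], "twist": -0.12},
])

```text
time: 4.32
ee_pos: [0.5491, 0.3619, 0.2272]
ee_rot: [-0.0, 0.809, 0.588, -0.001]
force: [0.0, 0.4, 0.1]
width: 0.0855
```

>>> arm_command([
  {"delta_pos": [0, 0, 0], "twist": -0.105},
  {"delta_pos": [0, 0, 0], "twist": 0},
  {"delta_pos": [0, 0, 0], "twist": 0},
])

```text
time: 4.57
ee_pos: [0.5493, 0.362, 0.2279]
ee_rot: [-0.0, 0.779, 0.627, -0.0]
force: [0.3, -0.2, 0.0]
width: 0.0852
```

Run:
```python
from h import *
goto([.5465,.3618,.032],1.364)
im,d,p=grab('wrist'); save('w1',im)
h=cv2.cvtColor(im,cv2.COLOR_RGB2HSV)
m=(((h[...,0]>105)&(h[...,0]<130)&(h[...,1]>150)&(h[...,2]>40))*255).astype(np.uint8)
n,l,st,c=cv2.connectedComponentsWithStats(m);i=1+np.argmax(st[1:,4]);print(st[i],c[i])
v,u=np.nonzero(l==i); D=d[v,u]; P=np.array([at_d(p,a,b,e) for a,b,e in zip(u,v,D)])
P=P[P[:,2]>.040]; print('z',np.median(P[:,2])); r=cv2.minAreaRect((P[:,:2]*1000).astype(np.float32)); print(r)
```

```text
t 4.5667 P [0.5493 0.362  0.2279] yawx 1.3558 tilt [-0.001 -0.    -1.   ] F [ 0.3 -0.2  0. ] w 0.08516299724896514
 shift mm [ -0.7  -2.6 195.9] twist -0.0082 (mod pi)
[ 294  161   32   97 2973] [309.93037336 208.70366633]
z 0.04547482823232096
((529.120361328125, 369.1536865234375), (24.106889724731445, 119.74261474609375), 78.47139739990234)
```

View pics/w1.png

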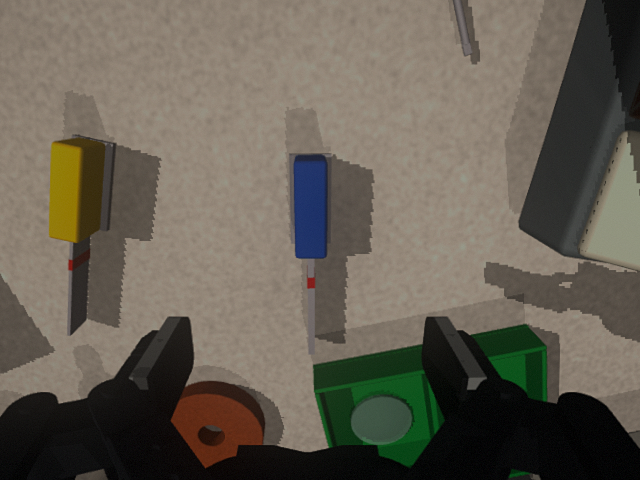

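The wrist view shows the blue handle at columns 295–327, rows 157–258, with the band at (311,283) and the tip at (311,352). It is clear of the tray and the yellow gauge at (78,190).

Run:
```python
from h import *
im,d,p=load('wrist')
f=at_z(p,311,257.5,.046); tip=at_z(p,312,352,.032); r=at_z(p,311,278.5,.032);b=at_z(p,310.5,163,.046)
for n,q in(('front',f),('tip',tip),('red',r),('back',b)):print(n,q.round(4))
dd=tip-f; yw=np.arctan2(dd[1],dd[0]); print(yw,np.linalg.norm(dd[:2])); x=np.array([np.cos(yw),np.sin(yw)])
print('origin from tip',tip[:2]-.14*x,'from front',f[:2]-.04*x)
print(im[205,286:336].astype(int)[:,2])
o=f[:2]-.04*x
goto([*o,.032],yw+np.pi/2)
```

```text
front [0.5876 0.3579 0.046 ]
tip [0.6849 0.3381 0.032 ]
red [0.612  0.3527 0.032 ]
back [0.513  0.3735 0.046 ]
-0.2005614104565412 0.09930843796480694
origin from tip [0.54773615 0.36595815] from front [0.54841385 0.36582038]
[126 127 121 103  92  88  91  88  84 105 109 108 107 107 107 105 107 107
 107 105 107 104 107 107 105 105 105 104 103 106 106 102 104 104 102 104
 104 100  89  71  57  57  67  64  65  74  74  73  73  72]
t 4.6167 P [0.5495 0.3621 0.2284] yawx 1.3564 tilt [ 0.  0. -1.] F [-1.6 -0.1  0.2] w 0.08560518578524151
 shift mm [  3.4  -1.8 196.4] twist -0.0139 (mod pi)
```

>>> arm_command([
  {"delta_pos": [2, -2, 30], "twist": -0.01},
  {"delta_pos": [0, 0, 30], "twist": 0},
  {"delta_pos": [0, 0, 30], "twist": 0},
  {"delta_pos": [0, 0, 30], "twist": 0},
  {"delta_pos": [0, 0, 30], "twist": 0},
  {"delta_pos": [0, 0, 25], "twist": 0},
  {"delta_pos": [0, 0, 20], "twist": 0},
  {"delta_pos": [0, 0, 0], "twist": 0},
  {"delta_pos": [0, 0, 0], "twist": 0},
])

```text
time: 5.37
ee_pos: [0.5473, 0.3641, 0.0325]
ee_rot: [-0.0, 0.775, 0.632, -0.001]
force: [0.1, -0.1, 0.6]
width: 0.0853
```

>>> arm_command([
  {"delta_pos": [0, 0, 0], "twist": 0},
  {"delta_pos": [0, 0, 0], "twist": 0},
  {"delta_pos": [0, 0, 0], "twist": 0},
  {"delta_pos": [0, 0, 0], "twist": 0},
  {"delta_pos": [0, 0, 0], "twist": 0},
  {"delta_pos": [0, 0, 0], "twist": 0},
  {"delta_pos": [0, 0, 0], "twist": 0},
  {"delta_pos": [0, 0, 0], "twist": 0},
], jaw=10, force=40)

```text
time: 6.03
ee_pos: [0.5486, 0.3647, 0.0346]
ee_rot: [0.0, 0.774, 0.633, 0.001]
force: [-1.7, -1.0, 5.6]
width: 0.0254
```

>>> arm_command([
  {"delta_pos": [0, 0, -5], "twist": 0},
  {"delta_pos": [0, 0, -30], "twist": 0},
  {"delta_pos": [0, 0, -35], "twist": 0},
  {"delta_pos": [0, 0, -40], "twist": 0},
  {"delta_pos": [0, 0, -40], "twist": 0},
  {"delta_pos": [0, 0, 0], "twist": 0},
  {"delta_pos": [0, 0, 0], "twist": 0},
])

```text
time: 6.62
ee_pos: [0.5493, 0.3652, 0.1868]
ee_rot: [0.001, 0.774, 0.633, 0.003]
force: [0.4, 0.9, -3.0]
width: 0.0253
```

Run:
```python
from h import *
P,R,s=tool(); print(P,R.round(4),s['width'],s['force'])
im,d,p=grab('wrist'); save('w2',im,(200,180,440,360),3)
```

```text
[0.54925166 0.36522083 0.1868422 ] [[ 0.1994  0.9799  0.0053]
 [ 0.9799 -0.1994  0.0029]
 [ 0.0039  0.0046 -1.    ]] 0.02526015555330938 [ 0.38882046  0.86235497 -3.01964863]
```

View pics/w2.png

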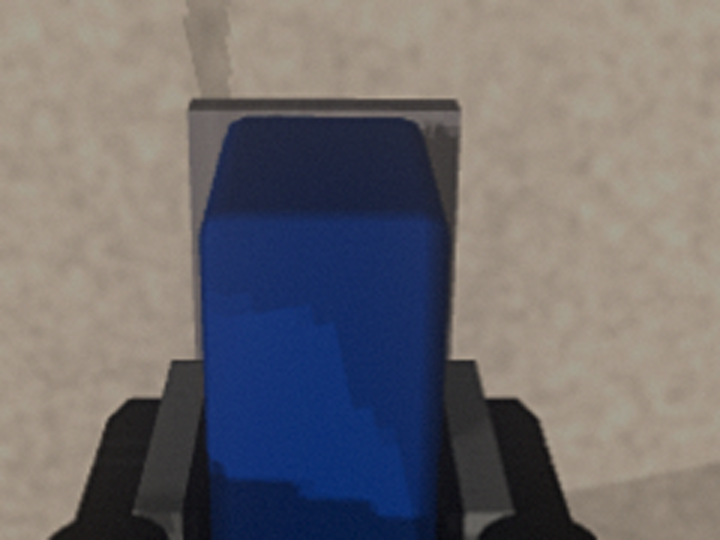

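The crop shows the handle held squarely between the pads, with the foot's rear edge at crop row 100, columns 189–460. The gripper hides the blade.

Run:
```python
from h import *
im,d,p=load('wrist');P,R,s=tool()
for u,v,z in((190,108,-.0346+.006),(460,108,-.0346+.006),(190,98,-.0346),(460,98,-.0346),(203,220,.0114),(445,220,.0114)):
    q=at_z(p,200+(u-1)/3,180+(v-1)/3,P[2]+z); print((R.T@(q-P)*1000).round(1))
```

```text
[-15.4 -36.4  28.6]
[ 20.7 -36.4  28.6]
[-16.  -36.2  34.6]
[ 21.4 -36.2  34.6]
[-10.1 -35.7 -11.4]
[ 14.8 -35.7 -11.4]
```

>>> arm_command([
  {"delta_pos": [0, 0, 0], "twist": 0.116},
  {"delta_pos": [0, 0, 0], "twist": 0.116},
  {"delta_pos": [0, 0, 0], "twist": 0.116},
  {"delta_pos": [0, 0, 0], "twist": 0.116},
  {"delta_pos": [0, 0, 0], "twist": 0.116},
  {"delta_pos": [0, 0, 0], "twist": 0.116},
  {"delta_pos": [0, 0, 0], "twist": 0.116},
  {"delta_pos": [0, 0, 0], "twist": 0.116},
  {"delta_pos": [0, 0, 0], "twist": 0.116},
  {"delta_pos": [0, 0, 0], "twist": 0.117},
])

```text
time: 7.5
ee_pos: [0.5459, 0.3634, 0.1787]
ee_rot: [0.001, 0.995, 0.101, -0.003]
force: [-0.1, -0.2, -1.9]
width: 0.0255
```

>>> arm_command([
  {"delta_pos": [-8.5, 32, 0], "twist": 0},
  {"delta_pos": [-8.5, 32, 0], "twist": 0},
  {"delta_pos": [-8.5, 32, 0], "twist": 0},
  {"delta_pos": [-8.5, 32, 0], "twist": 0},
  {"delta_pos": [-8.5, 32, 0], "twist": 0},
  {"delta_pos": [-8.5, 32, 0], "twist": 0},
  {"delta_pos": [-8.5, 32, 0], "twist": 0},
  {"delta_pos": [-8.5, 32, 0], "twist": 0},
  {"delta_pos": [-8.5, 32, 0], "twist": 0},
  {"delta_pos": [-8.5, 32, 0], "twist": 0},
])

```text
time: 8.33
ee_pos: [0.5286, 0.0325, 0.1794]
ee_rot: [-0.001, 0.995, 0.104, -0.003]
force: [0.7, -1.1, -3.0]
width: 0.0251
```

>>> arm_command([
  {"delta_pos": [0, 0, 20], "twist": 0},
  {"delta_pos": [0, 0, 20], "twist": 0},
  {"delta_pos": [0, 0, 20], "twist": 0},
  {"delta_pos": [0, 0, 20], "twist": 0},
  {"delta_pos": [0, 0, 0], "twist": 0},
  {"delta_pos": [0, 0, 0], "twist": 0},
])

```text
time: 8.83
ee_pos: [0.5284, 0.0339, 0.0998]
ee_rot: [-0.001, 0.995, 0.104, -0.004]
force: [0.4, 0.7, -2.9]
width: 0.0252
```

Run:
```python
from h import *
goto([.5325,.0327,.1006],.209)
im,d,p=grab('top'); 
a=cv2.resize(im[205:300,340:472],None,fx=6,fy=6,interpolation=cv2.INTER_CUBIC); save('t1',a)
im,d,p=grab('side'); save('s1',im,(310,110,440,235),5)
```

```text
t 8.8333 P [0.5284 0.0339 0.0998] yawx 0.2089 tilt [-0.008  0.001 -1.   ] F [ 0.4  0.7 -2.9] w 0.025199509226587192
 shift mm [ 3.8  2.1 -0.9] twist -0.0001 (mod pi)
```

View pics/t1.png

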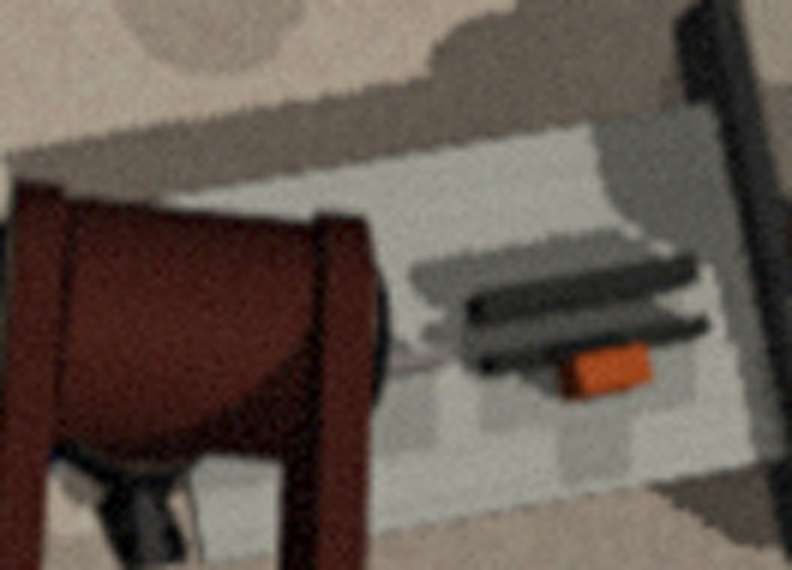

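The top crop shows the blade tip at crop (460,348), and its line meets the channel near (485,343). The channel there spans rows ~318 to 355, so the blade sits about 3 mm towards the sliding cheek, which agrees with the 3.8 mm pose error. I'll correct it and check from the side.

>>> arm_command([
  {"delta_pos": [4, 0, 0], "twist": 0},
  {"delta_pos": [0, 0, 0], "twist": 0},
  {"delta_pos": [0, 0, 0], "twist": 0},
])

```text
time: 9.18
ee_pos: [0.5359, 0.0346, 0.1045]
ee_rot: [0.0, 0.995, 0.104, 0.001]
force: [0.3, -0.7, -2.7]
width: 0.0253
```

Run:
```python
from h import *
goto([.5325,.0327,.1006],.209)
im,d,p=grab('side'); save('s2',im,(320,130,420,220),8)
im,d,p=grab('top'); save('t2',im,(395,235,475,285),10)
```

```text
t 9.1833 P [0.5359 0.0346 0.1045] yawx 0.2092 tilt [ 0.002 -0.    -1.   ] F [ 0.3 -0.7 -2.7] w 0.02527676331329814
 shift mm [-3.8  1.2  3.9] twist 0.0002 (mod pi)
```

View pics/s2.png

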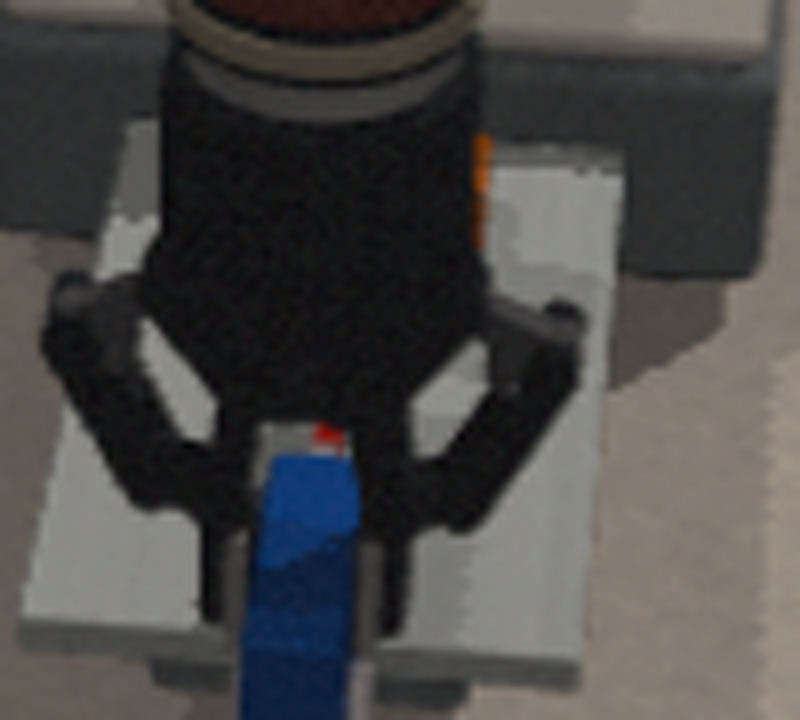

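The gripper hides the cheeks from the side; only the red band shows, at crop (330,437). The measured pose jumped more than commanded, so I'll let it settle and re-read it.

>>> arm_command([
  {"delta_pos": [0, 0, 0], "twist": 0},
  {"delta_pos": [0, 0, 0], "twist": 0},
  {"delta_pos": [0, 0, 0], "twist": 0},
  {"delta_pos": [0, 0, 0], "twist": 0},
])

```text
time: 9.62
ee_pos: [0.535, 0.0346, 0.1033]
ee_rot: [-0.0, 0.995, 0.104, -0.0]
force: [0.1, -1.0, -3.9]
width: 0.025
```

Run:
```python
from h import *
for i in range(4):
    goto([.5325,.0327,.1006],.209); 
    im,d,p=grab('top')
P,R,s=tool();print(np.array(s['joint_pos']).round(4),np.array(s['joint_velocities']).round(3))
```

```text
t 9.6167 P [0.535  0.0346 0.1033] yawx 0.209 tilt [-0.  0. -1.] F [ 0.1 -1.  -3.9] w 0.02501188220450407
 shift mm [-2.8  1.3  2.7] twist -0.0 (mod pi)
t 9.6667 P [0.535  0.0346 0.1033] yawx 0.209 tilt [-0.  0. -1.] F [-0.2 -0.1 -1.8] w 0.025343959513425166
 shift mm [-2.8  1.3  2.7] twist -0.0 (mod pi)
t 9.7167 P [0.535  0.0346 0.1033] yawx 0.2089 tilt [-0.  0. -1.] F [ 0.5 -0.6 -2.2] w 0.02551951893481952
 shift mm [-2.8  1.3  2.7] twist -0.0001 (mod pi)
t 9.7667 P [0.535  0.0346 0.1033] yawx 0.209 tilt [-0.  0. -1.] F [-0.5 -0.3 -3.1] w 0.02530597738940708
 shift mm [-2.8  1.3  2.7] twist -0.0 (mod pi)
[-0.0743 -0.0221  1.9419 -0.      1.2218 -0.2833] [ 0.001 -0.001  0.     0.001 -0.001 -0.001]
```

Run:
```python
from h import *
im,d,p=load('top'); g=im.astype(int).sum(2)//3
print('rows 250..272')
for u in (407,409,411,413,415,417,419,421,423,425,427,430,435,440): print(u,g[250:273,u])
save('t3',im,(395,240,465,280),11)
```

```text
rows 250..272
407 [141 137 148 150 156 153 152 152 150 129 109 116 113  96 120 142 138 130
 132 129 126 133 133]
409 [ 86  86  95 107 128 147 153 156 154 148 132 122 101  96 125 139 131 129
 133 126 135 130 128]
411 [ 83  92  88  92  96 104 136 145 131 105 105 110  96 103 130 140 140 133
 131 129 127 127 130]
413 [ 91  87  87  89  90  93 121 134 118  98 111 107  85  86 124 154 152 154
 149 150 151 149 151]
415 [ 89  90  91  92  89  90  87  90  92  93  99  98  92  87 104 129 153 156
 149 152 152 155 153]
417 [ 83  87  96  93  75  57  61  64  69  68  71  77  71  76  70  79  96 127
 148 153 155 150 151]
419 [ 89  90  91  71  39  17  16   7  19  45  61  66  70  71  56  51  57  92
 123 141 143 146 149]
421 [ 89  90  84  55  38  38  34  34  36  61  73  68  65  56  30  14  15  58
 109 129 133 130 127]
423 [ 92  94  75  46  38  35  37  31  35  57  73  71  68  58  39  32  41  68
 109 129 131 130 134]
425 [ 94  86  67  43  39  42  40  33  50  60  68  68  61  46  39  32  46 104
 119 134 129 134 132]
427 [ 91  78  56  42  38  42  29  35  51  68  68  69  59  50  40  33  40  64
  81 115 135 132 130]
430 [ 88  67  42  42  34  38  35  49  68  68  68  59  45  34  27  34  52  68
  69  83 102 124 132]
435 [ 71  49  35  39  41  31  36  57  64  71  65  47  24  23  34  33  36  25
  26  20  25  60 111]
440 [ 48  36  37  38  34  41  56  68  70  70  46  23  27  61  79  85  89  90
  89  78  79 111 128]
```

View pics/t3.png

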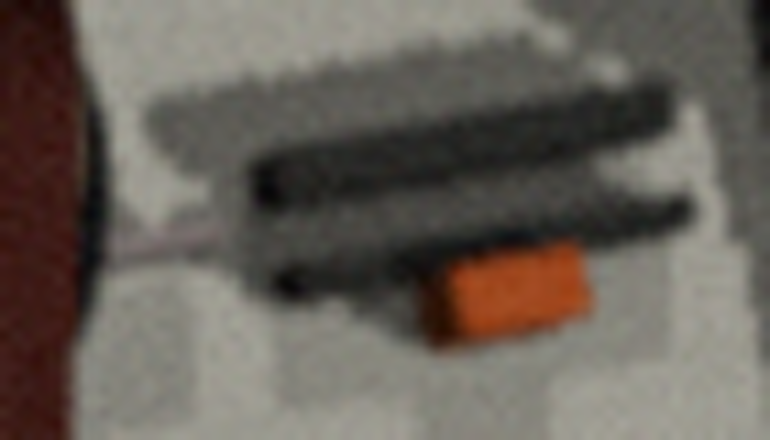

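The crop shows the blade running from (110,250) to (225,228), the fixed cheek's inner edge at the front at about (270,208), and the sliding cheek's at about (285,258). The blade seems close to the fixed cheek's side, so I'll compute it with parallax included.

Run:
```python
from h import *
im,d,p=load('top'); print('cam',ray(p,320,240)[0])
yw=-1.362;ex=np.array([np.cos(yw),np.sin(yw)]);ey=np.array([-ex[1],ex[0]])
f=[at_z(p,u,v,.088)[:2] for u,v in((421,258.6),(425,258.0),(430,257),(435,256.6),(440,255.7))]
s=[at_z(p,u,v,.088)[:2] for u,v in((421,263.4),(425,262.8),(430,262),(435,260.9),(440,259.9))]
b=[at_z(p,u,v,.1005)[:2] for u,v in((407,261.3),(411,260.2),(413,260.0))]
o=np.array([.5712,-.1176])
for n,L in(('f',f),('s',s),('b',b)):
    for q in L: print(n,((q-o)@ex*1000).round(1),((q-o)@ey*1000).round(1))
P,R,_=tool();print('tcp',((P[:2]-o)@ex*1000).round(1),((P[:2]-o)@ey*1000).round(1))
```

```text
cam [0.38566135 0.1587287  1.50734895]
f 2.8 -2.5
f 12.6 -2.8
f 25.0 -2.7
f 37.2 -4.0
f 49.6 -4.0
s 0.4 -13.7
s 10.2 -14.1
s 22.5 -14.4
s 35.0 -14.1
s 47.5 -13.9
b -34.2 -3.7
b -24.3 -2.9
b -19.5 -3.3
tcp -156.4 -3.8
```

>>> arm_command([
  {"delta_pos": [-3.2, 0, 5], "twist": 0},
  {"delta_pos": [0, 0, 0], "twist": 0},
  {"delta_pos": [0, 0, 0], "twist": 0},
  {"delta_pos": [0, 0, 0], "twist": 0},
  {"delta_pos": [0, 0, 0], "twist": 0},
  {"delta_pos": [0, 0, 0], "twist": 0},
  {"delta_pos": [0, 0, 0], "twist": 0},
  {"delta_pos": [0, 0, 0], "twist": 0},
])

```text
time: 10.48
ee_pos: [0.532, 0.0339, 0.0985]
ee_rot: [0.0, 0.995, 0.104, 0.0]
force: [-0.5, 0.3, -3.3]
width: 0.0256
```

>>> arm_command([
  {"delta_pos": [0, 4, 0], "twist": 0},
  {"delta_pos": [0, 4, 0], "twist": 0},
  {"delta_pos": [0, 4, 0], "twist": 0},
  {"delta_pos": [0, 4, 0], "twist": 0},
  {"delta_pos": [0, 4, 0], "twist": 0},
  {"delta_pos": [0, 4, 0], "twist": 0},
  {"delta_pos": [0, 0, 0], "twist": 0},
  {"delta_pos": [0, 0, 0], "twist": 0},
  {"delta_pos": [0, 0, 0], "twist": 0},
])

```text
time: 11.23
ee_pos: [0.5369, 0.0105, 0.0983]
ee_rot: [-0.0, 0.995, 0.104, -0.0]
force: [0.2, -0.2, -2.7]
width: 0.025
```

```bash
cat >> h.py <<'E'
EO=np.array([.5712,-.1176]);_y=-1.362;EX=np.array([np.cos(_y),np.sin(_y)]);EY=np.array([-EX[1],EX[0]])
def stat():
    P,R,s=tool(); q=P[:2]-EO; F=np.array(s['force'])
    print('t',s['time'],'tcp ex,ey mm',(q@EX*1000).round(1),(q@EY*1000).round(1),'z',P[2].round(4),'F ex,ey,z',(F[:2]@EX).round(1),(F[:2]@EY).round(1),F[2].round(1),'w',round(s['width'],4),'yawx',np.arctan2(R[1,0],R[0,0]).round(3),'tilt',R[:2,2].round(3))
E
python3 - <<'E'
from h import *
stat(); im,d,p=grab('top'); g=im.astype(int).sum(2)//3
print('rows 248..270')
for u in (413,416,419,421,423,425,427,430,433,436): print(u,g[248:271,u])
E
```

```text
t 11.2333 tcp ex,ey mm -132.4 -7.1 z 0.0983 F ex,ey,z 0.3 0.2 -2.7 w 0.025 yawx 0.209 tilt [-0.  0.]
rows 248..270
413 [35 36 35 32 31 39 41 37 38 47 35 38 44 40 38 33 30 35 31 31 24 39 39]
416 [ 83  67  63  55  45  40  26  28  28  22  27  33  42  52  56  47  41  71
 103 122 131 137 134]
419 [ 95  93  88  91  86  72  39  25  12  14  20  57 103 118  96  72  51  50
  62  96 128 132 129]
421 [ 88  91  91  89  80  50  40  39  37  31  34  77 103 106  79  41  26  14
  17  59 105 134 129]
423 [ 85  89  96  90  73  43  39  44  41  30  46  90 112 103  77  51  33  29
  36  73 112 127 131]
425 [ 91  96  92  86  69  43  35  43  37  28  50  72  76  77  61  50  43  38
  47  99 129 132 130]
427 [ 91  91  92  76  52  48  34  39  34  32  56  65  67  71  62  50  38  34
  39  64  81 117 131]
430 [ 88  96  90  69  44  38  38  45  32  44  65  67  69  69  44  33  29  32
  54  64  68  80 102]
433 [89 94 85 57 42 32 42 33 36 54 66 66 70 48 30 21 17 19 25 36 36 38 45]
436 [94 87 69 35 41 38 39 33 55 63 66 71 61 47 22 34 55 66 61 58 53 41 37]
```

>>> arm_command([
  {"delta_pos": [0, 5, 0], "twist": 0},
  {"delta_pos": [0, 5, 0], "twist": 0},
  {"delta_pos": [0, 5, 0], "twist": 0},
  {"delta_pos": [0, 5, 0], "twist": 0},
  {"delta_pos": [0, 5, 0], "twist": 0},
  {"delta_pos": [0, 5, 0], "twist": 0},
  {"delta_pos": [0, 5, 0], "twist": 0},
  {"delta_pos": [0, 5, 0], "twist": 0},
  {"delta_pos": [0, 5, 0], "twist": 0},
  {"delta_pos": [0, 5, 0], "twist": 0},
])

```text
time: 12.12
ee_pos: [0.5474, -0.039, 0.0983]
ee_rot: [-0.0, 0.995, 0.104, -0.0]
force: [-0.3, -0.2, -3.7]
width: 0.0253
```

>>> arm_command([
  {"delta_pos": [0, 5, 0], "twist": 0},
  {"delta_pos": [0, 5, 0], "twist": 0},
  {"delta_pos": [0, 3, 0], "twist": 0},
  {"delta_pos": [0, 0, 0], "twist": 0},
  {"delta_pos": [0, 0, 0], "twist": 0},
  {"delta_pos": [0, 0, 0], "twist": 0},
  {"delta_pos": [0, 0, 0], "twist": 0},
  {"delta_pos": [0, 0, 0], "twist": 0},
])

```text
time: 12.78
ee_pos: [0.5499, -0.051, 0.0983]
ee_rot: [-0.0, 0.995, 0.104, -0.0]
force: [-0.7, 0.1, -3.0]
width: 0.0253
```

Run:
```python
from h import *
stat(); im,d,p=grab('wrist'); save('w3',im)
P,R,s=tool()
im,d,p=grab('side'); h=cv2.cvtColor(im,cv2.COLOR_RGB2HSV)
m=((h[...,0]<8)|(h[...,0]>172))&(h[...,1]>170)&(h[...,2]>100); m[:150]=0;m[260:]=0;m[:,:330]=0;m[:,:400]&=True;m[:,400:]=0
v,u=np.nonzero(m);print(list(zip(u,v))[:40])
save('s3',im,(330,150,400,220),8)
```

```text
t 12.7833 tcp ex,ey mm -69.6 -7.0 z 0.0983 F ex,ey,z -0.3 -0.7 -3.0 w 0.0253 yawx 0.209 tilt [-0.  0.]
[(np.int64(365), np.int64(162)), (np.int64(366), np.int64(162)), (np.int64(367), np.int64(162)), (np.int64(365), np.int64(163)), (np.int64(366), np.int64(163)), (np.int64(367), np.int64(163))]
```

>>> arm_command([
  {"delta_pos": [1.5, 0, 1], "twist": 0},
  {"delta_pos": [0, 0, 1], "twist": 0},
  {"delta_pos": [0, 0, 1], "twist": 0},
  {"delta_pos": [0, 0, 0], "twist": 0},
  {"delta_pos": [0, 0, 0], "twist": 0},
  {"delta_pos": [0, 0, 0], "twist": 0},
  {"delta_pos": [0, 0, 0], "twist": 0},
  {"delta_pos": [0, 0, 0], "twist": 0},
])

```text
time: 13.55
ee_pos: [0.5514, -0.0509, 0.0953]
ee_rot: [0.0, 0.995, 0.104, 0.0]
force: [0.4, 0.3, -2.1]
width: 0.0256
```

Run:
```python
from h import *
stat(); im,d,p=grab('side'); h=cv2.cvtColor(im,cv2.COLOR_RGB2HSV)
for v in range(155,172): print(v,' '.join('%3d/%3d'%(im[v,u,0],im[v,u,1]) for u in range(358,374)))
z=[at_z(p,365+.5,162.5,.092)[:2]-EO]; print([(q@EX*1000,q@EY*1000) for q in z])
```

```text
t 13.55 tcp ex,ey mm -69.3 -5.5 z 0.0953 F ex,ey,z -0.2 0.4 -2.1 w 0.0256 yawx 0.209 tilt [ 0. -0.]
155  18/ 20  14/ 15  17/ 18  19/ 20  21/ 23  19/ 22  19/ 19  19/ 22  23/ 20  21/ 22  19/ 20  18/ 19  20/ 20  21/ 21  22/ 18  16/ 17
156  20/ 19  20/ 20  22/ 17  16/ 16  21/ 22  19/ 21  25/ 24  18/ 20  15/ 17  20/ 22  18/ 15  24/ 20  18/ 20  16/ 21  17/ 21  15/ 15
157  15/ 19  23/ 23  23/ 23  22/ 21  23/ 19  16/ 14  16/ 18  23/ 21  18/ 22  18/ 22  16/ 13  17/ 13  18/ 18  18/ 17  15/ 14  20/ 21
158  16/ 15  21/ 20  15/ 17  20/ 20  16/ 14  21/ 23  18/ 18  17/ 17  12/ 14  16/ 18  22/ 18  22/ 19  14/ 16  21/ 23  22/ 20  23/ 21
159  25/ 26  19/ 19  20/ 19  17/ 15  14/ 15  16/ 18  21/ 21  19/ 16  20/ 22  21/ 20  16/ 16  16/ 21  15/ 14  16/ 21  18/ 15  17/ 17
160  19/ 14  15/ 17  21/ 23  18/ 21  20/ 22  19/ 22  17/ 18  19/ 18  20/ 21  15/ 15  22/ 19  16/ 14  17/ 15  20/ 19  18/ 19  16/ 13
161  20/ 16  22/ 24  23/ 26  30/ 31  36/ 37  28/ 26  32/ 28  35/ 26  28/ 23  19/ 23  18/ 18  18/ 15  17/ 13  23/ 23  20/ 19  21/ 22
162  47/ 46  49/ 51  51/ 51  50/ 52  45/ 47  58/ 43 105/ 71 118/ 82  89/ 59 
[... 610 characters left out ...]
7  10/ 55  17/ 56  17/ 56  20/ 57  19/ 55  17/ 57  17/ 53  12/ 43  14/ 18  20/ 20  20/ 14  21/ 19  19/ 19
168  20/ 37  15/ 54  17/ 55  16/ 57  15/ 56  13/ 55  16/ 55  13/ 55  20/ 57  15/ 58  16/ 51  20/ 25  14/ 14  18/ 20  21/ 20  18/ 18
169  20/ 39  16/ 55  15/ 56  20/ 56  12/ 54  10/ 55  17/ 57  13/ 56  17/ 56  12/ 58  17/ 53  21/ 34  14/ 16  22/ 24  13/ 15  18/ 19
170  16/ 41  18/ 57  16/ 55  12/ 55  11/ 55  11/ 55  19/ 57  14/ 55  18/ 57  19/ 57  21/ 53  17/ 34  17/ 21  23/ 24  12/ 15  15/ 12
171  14/ 46  10/ 55  19/ 55  14/ 55  18/ 55  13/ 55  17/ 57  11/ 55  13/ 56  12/ 56  21/ 54  21/ 33  15/ 20  21/ 21  16/ 11  23/ 20
[(np.float64(1.9590696901095142), np.float64(-6.571350758100526))]
```

>>> arm_command([
  {"delta_pos": [0, 0, 0.6], "twist": 0},
  {"delta_pos": [0, 0, 0.6], "twist": 0},
  {"delta_pos": [0, 0, 0.6], "twist": 0},
  {"delta_pos": [0, 0, 0], "twist": 0},
  {"delta_pos": [0, 0, 0], "twist": 0},
  {"delta_pos": [0, 0, 0], "twist": 0},
])

```text
time: 14.1
ee_pos: [0.5517, -0.051, 0.0946]
ee_rot: [0.0, 0.995, 0.104, 0.0]
force: [-2.8, -0.7, 6.3]
width: 0.0256
```

Run:
```python
from h import *
stat()
```

```text
t 14.1 tcp ex,ey mm -69.2 -5.3 z 0.0946 F ex,ey,z 0.1 -2.9 6.3 w 0.0256 yawx 0.209 tilt [ 0. -0.]
```

>>> arm_command([
  {"delta_pos": [0, 0, 0], "twist": 0},
  {"delta_pos": [0, 0, 0], "twist": 0},
  {"delta_pos": [0, 0, 0], "twist": 0},
  {"delta_pos": [0, 0, 0], "twist": 0},
  {"delta_pos": [0, 0, 0], "twist": 0},
  {"delta_pos": [0, 0, 0], "twist": 0},
], jaw=60)

```text
time: 14.6
ee_pos: [0.5514, -0.0509, 0.0934]
ee_rot: [-0.0, 0.995, 0.104, 0.0]
force: [0.4, -0.1, -0.4]
width: 0.0601
```

>>> arm_command([
  {"delta_pos": [0, 0, -20], "twist": 0},
  {"delta_pos": [0, 0, -30], "twist": 0},
  {"delta_pos": [0, 0, -30], "twist": 0},
  {"delta_pos": [0, -20, -30], "twist": 0},
  {"delta_pos": [0, -35, -30], "twist": 0},
  {"delta_pos": [0, -35, -10], "twist": 0},
  {"delta_pos": [0, 0, 0], "twist": 0},
  {"delta_pos": [0, 0, 0], "twist": 0},
  {"delta_pos": [0, 0, 0], "twist": 0},
  {"delta_pos": [0, 0, 0], "twist": 0},
])

```text
time: 15.43
ee_pos: [0.533, 0.0331, 0.2392]
ee_rot: [-0.0, 0.995, 0.104, -0.001]
force: [0.4, -0.6, -0.2]
width: 0.0599
```

Run:
```python
from h import *
stat(); im,d,p=grab('wrist'); print(at_z(p,320,240,.09))
save('w4',im)
b=cv2.resize(im,None,fx=1,fy=1)
K=np.array([[p['fx'],0,p['cx']],[0,p['fy'],p['cy']],[0,0,1]])
q=np.array([*(EO),.09]); c=cv2.projectPoints(q[None],p['rvec'],p['tvec'],K,np.array([p['k1'],0,0,0.]))[0].ravel(); print('entry px',c)
cx,cy=int(c[0]),int(c[1]); y0=max(0,cy-95);x0=cx-65; save('w4c',im,(x0,y0,x0+130,y0+130),4.6); print(x0,y0)
```

```text
t 15.4333 tcp ex,ey mm -155.3 -6.1 z 0.2392 F ex,ey,z 0.7 0.3 -0.2 w 0.0599 yawx 0.208 tilt [-0.002 -0.   ]
[0.54513178 0.0247478  0.09      ]
entry px [313.3410253  403.89655813]
248 308
```

View pics/w4c.png

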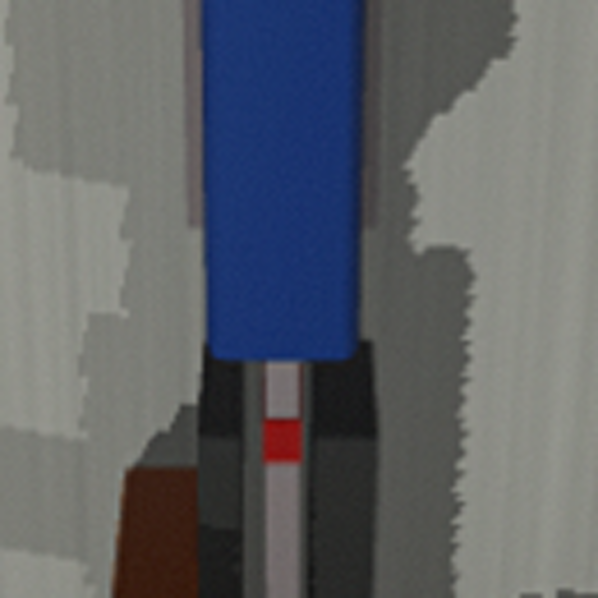

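The crop shows the blade between the cheeks, with clear gaps on both sides (fixed cheek at columns 310+, sliding cheek ending at 245). The red band spans rows 420–462 and the cheeks' front top edges are at row 437.

Run:
```python
from h import *
im,d,p=load('wrist')
def B(x,y,z): q=at_z(p,248+x/4.6-.4,308+y/4.6-.4,z)[:2]-EO; return (q@EX*1000).round(1),(q@EY*1000).round(1)
for n,a in dict(front_f=(340,437,.088),front_s=(222,437,.088),fi=(309,437,.088),si=(245,437,.088),red0=(283,420,.092),red1=(283,462,.092),bl=(264,440,.092),br=(301,440,.092),bl2=(264,590,.092),br2=(300,590,.092),hfl=(209,359,.106),hfr=(355,359,.106),hbl=(205,0,.106),hbr=(362,0,.106),so=(198,440,.088),lugfrontL=(126,467,.10),lugfrontR=(195,467,.10)).items(): print(n,B(*a))
```

```text
front_f (np.float64(0.4), np.float64(6.9))
front_s (np.float64(0.4), np.float64(-14.7))
fi (np.float64(0.4), np.float64(1.2))
si (np.float64(0.4), np.float64(-10.5))
red0 (np.float64(-6.9), np.float64(-3.5))
red1 (np.float64(2.6), np.float64(-3.5))
bl (np.float64(-2.4), np.float64(-7.0))
br (np.float64(-2.4), np.float64(-0.3))
bl2 (np.float64(32.6), np.float64(-7.0))
br2 (np.float64(32.6), np.float64(-0.3))
hfl (np.float64(-31.4), np.float64(-16.0))
hfr (np.float64(-31.4), np.float64(8.5))
hbl (np.float64(-99.1), np.float64(-15.8))
hbr (np.float64(-99.1), np.float64(8.5))
so (np.float64(1.1), np.float64(-19.1))
lugfrontL (np.float64(-3.3), np.float64(-31.2))
lugfrontR (np.float64(-3.3), np.float64(-19.0))
```

The band's middle sits about 2.5–4 mm short of the cheek fronts, so I'll re-grip and nudge it 3 mm further in.

>>> arm_command([
  {"delta_pos": [0, 35, 10], "twist": 0},
  {"delta_pos": [0, 35, 30], "twist": 0},
  {"delta_pos": [0, 20, 30], "twist": 0},
  {"delta_pos": [0, 0, 0], "twist": 0},
  {"delta_pos": [0, 0, 30], "twist": 0},
  {"delta_pos": [0, 0, 30], "twist": 0},
  {"delta_pos": [0, 0, 19], "twist": 0},
  {"delta_pos": [0, 0, 0], "twist": 0},
  {"delta_pos": [0, 0, 0], "twist": 0},
  {"delta_pos": [0, 0, 0], "twist": 0},
])

```text
time: 16.32
ee_pos: [0.5524, -0.0512, 0.096]
ee_rot: [0.0, 0.995, 0.104, 0.001]
force: [0.4, -0.1, 0.7]
width: 0.0599
```

>>> arm_command([
  {"delta_pos": [0, 0, 0], "twist": 0},
  {"delta_pos": [0, 0, 0], "twist": 0},
  {"delta_pos": [0, 0, 0], "twist": 0},
  {"delta_pos": [0, 0, 0], "twist": 0},
  {"delta_pos": [0, 0, 0], "twist": 0},
  {"delta_pos": [0, 0, 0], "twist": 0},
  {"delta_pos": [0, 0, 0], "twist": 0},
], jaw=15, force=25)

```text
time: 16.9
ee_pos: [0.5525, -0.0511, 0.0963]
ee_rot: [0.0, 0.995, 0.104, 0.001]
force: [-0.5, 0.3, 6.9]
width: 0.0255
```

Run:
```python
from h import *
stat()
```

```text
t 16.9 tcp ex,ey mm -68.9 -4.5 z 0.0963 F ex,ey,z -0.4 -0.4 6.9 w 0.0255 yawx 0.209 tilt [ 0.003 -0.001]
```

Gripped. Now I'll slide it 3 mm in, let it settle and read the pose.

>>> arm_command([
  {"delta_pos": [0, 1.5, -0.3], "twist": 0},
  {"delta_pos": [0, 1.5, 0], "twist": 0},
  {"delta_pos": [0, 0, 0], "twist": 0},
  {"delta_pos": [0, 0, 0], "twist": 0},
  {"delta_pos": [0, 0, 0], "twist": 0},
  {"delta_pos": [0, 0, 0], "twist": 0},
  {"delta_pos": [0, 0, 0], "twist": 0},
  {"delta_pos": [0, 0, 0], "twist": 0},
])

```text
time: 17.57
ee_pos: [0.5529, -0.0532, 0.0963]
ee_rot: [-0.0, 0.995, 0.104, 0.001]
force: [-0.5, 3.4, 5.6]
width: 0.0253
```

Run:
```python
from h import *
stat()
```

```text
t 17.5667 tcp ex,ey mm -66.8 -4.5 z 0.0963 F ex,ey,z -3.4 0.2 5.6 w 0.0253 yawx 0.209 tilt [0.002 0.001]
```

>>> arm_command([
  {"delta_pos": [0, 0.6, -0.5], "twist": 0},
  {"delta_pos": [0, 0, 0], "twist": 0},
  {"delta_pos": [0, 0, 0], "twist": 0},
  {"delta_pos": [0, 0, 0], "twist": 0},
  {"delta_pos": [0, 0, 0], "twist": 0},
])

```text
time: 17.98
ee_pos: [0.5529, -0.0539, 0.0963]
ee_rot: [-0.0, 0.995, 0.104, 0.001]
force: [-1.3, 3.2, 5.4]
width: 0.0255
```

>>> arm_command([
  {"delta_pos": [0, 0, 0], "twist": 0},
  {"delta_pos": [0, 0, 0], "twist": 0},
  {"delta_pos": [0, 0, 0], "twist": 0},
  {"delta_pos": [0, 0, 0], "twist": 0},
  {"delta_pos": [0, 0, 0], "twist": 0},
  {"delta_pos": [0, 0, 0], "twist": 0},
], jaw=60)

```text
time: 18.48
ee_pos: [0.552, -0.0545, 0.095]
ee_rot: [-0.0, 0.995, 0.104, -0.0]
force: [0.3, 0.2, 0.3]
width: 0.0603
```

>>> arm_command([
  {"delta_pos": [0, 0, -20], "twist": 0},
  {"delta_pos": [0, 0, -30], "twist": 0},
  {"delta_pos": [0, 0, -30], "twist": 0},
  {"delta_pos": [0, -20, -30], "twist": 0},
  {"delta_pos": [0, -35, -30], "twist": 0},
  {"delta_pos": [0, -35, -10], "twist": 0},
  {"delta_pos": [0, 0, 0], "twist": 0},
  {"delta_pos": [0, 0, 0], "twist": 0},
  {"delta_pos": [0, 0, 0], "twist": 0},
  {"delta_pos": [0, 0, 0], "twist": 0},
], jaw=0)

```text
time: 19.32
ee_pos: [0.5337, 0.0295, 0.2409]
ee_rot: [-0.0, 0.995, 0.104, -0.001]
force: [0.4, -1.3, -0.2]
width: -0.0003
```

```bash
cat > m.py <<'E'
from h import *
def measure():
    im,d,p=grab('wrist')
    K=np.array([[p['fx'],0,p['cx']],[0,p['fy'],p['cy']],[0,0,1]])
    # sample rectified map on plane z: rows = EX (mm), cols = EY (mm)
    def rect(z,xs,ys):
        X,Y=np.meshgrid(xs,ys,indexing='ij'); q=EO+X[...,None]/1000*EX+Y[...,None]/1000*EY
        q=np.concatenate([q.reshape(-1,2),np.full((X.size,1),z)],1)
        c=cv2.projectPoints(q,p['rvec'],p['tvec'],K,np.array([p['k1'],0,0,0.]))[0].reshape(*X.shape,2).astype(np.float32)
        return cv2.remap(im,c[...,0],c[...,1],cv2.INTER_LINEAR).astype(int)
    a=rect(.092,np.arange(-20,21,1.),np.arange(-12,4,1.)); rd=(a[...,0]-a[...,1])
    i,j=np.nonzero(rd>50); print('red band x',i.min()-20,i.max()-20,'mean',(i-20).mean().round(2),'y',(j-12).mean().round(2))
    a=rect(.088,np.arange(-20,15,1.),np.array([6.,7.,-15.,-16.]))
    print('fixed top x profile', list(zip(range(-14,8),a[6:28,:2].sum((1,2))//6)))
    for z in(.088,.092):
        a=rect(z,np.arange(8,26,1.),np.arange(-24,16,1.)); print('y profile z',z,list(zip(range(-24,16),a.mean((0,2)).astype(int))))
E
python3 -c "
from m import *
stat(); measure()"
```

```text
t 19.3167 tcp ex,ey mm -151.7 -6.2 z 0.2409 F ex,ey,z 1.4 0.1 -0.2 w -0.0003 yawx 0.208 tilt [-0.002 -0.   ]Traceback (most recent call last):
  File "<string>", line 3, in <module>
    stat(); measure()
            ~~~~~~~^^
  File "m.py", line 12, in measure
    i,j=np.nonzero(rd>50); print('red band x',i.min()-20,i.max()-20,'mean',(i-20).mean().round(2),'y',(j-12).mean().round(2))
                                              ~~~~~^^
    return umr_minimum(a, axis, None, out, keepdims, initial, where)
ValueError: zero-size array to reduction operation minimum which has no identity
```

Run:
```python
from h import *
# top frame taken at TCP ex=-132.4, ey=-7.1, z=.0983
im,d,p=load('top')
v,u=np.mgrid[200:320:1,320:470:1]; v=v.ravel();u=u.ravel();D=d[v,u]
P=np.array([at_d(p,a,b,e) for a,b,e in zip(u,v,D)]); 
x=(P[:,:2]-EO)@EX*1000+132.4; y=(P[:,:2]-EO)@EY*1000+7.1; z=(P[:,2]-.0983)*1000
for lo in range(0,400,30):
    m=(z>=max(lo,25))&(z<lo+30)&(x<110)&(x>-130)
    if m.sum()>5: print('z rel TCP',lo,'n',m.sum(),'ex',x[m].min().round(),x[m].max().round(),'ey',y[m].min().round(),y[m].max().round())
```

```text
z rel TCP 30 n 31 ex -13.0 10.0 ey -51.0 -26.0
z rel TCP 60 n 116 ex -13.0 13.0 ey -65.0 -33.0
z rel TCP 90 n 37 ex -26.0 10.0 ey -47.0 -27.0
z rel TCP 120 n 34 ex -33.0 12.0 ey -37.0 -17.0
z rel TCP 150 n 48 ex -32.0 11.0 ey -37.0 -18.0
z rel TCP 180 n 22 ex -26.0 9.0 ey -36.0 -25.0
z rel TCP 210 n 23 ex -67.0 25.0 ey -57.0 -22.0
z rel TCP 240 n 142 ex -91.0 52.0 ey -94.0 55.0
z rel TCP 270 n 1738 ex -95.0 67.0 ey -105.0 54.0
z rel TCP 300 n 1315 ex -96.0 59.0 ey -124.0 36.0
z rel TCP 330 n 1482 ex -95.0 32.0 ey -127.0 -38.0
z rel TCP 360 n 8 ex -55.0 -35.0 ey -118.0 -110.0
```

>>> arm_command([
  {"delta_pos": [-35, 0, 0], "twist": 0},
  {"delta_pos": [-35, 0, 0], "twist": 0},
  {"delta_pos": [0, 0, 0], "twist": 0},
  {"delta_pos": [0, 0, 0], "twist": 0},
  {"delta_pos": [0, 0, 0], "twist": 0},
])

```text
time: 19.78
ee_pos: [0.4659, 0.0151, 0.2421]
ee_rot: [0.0, 0.995, 0.104, 0.0]
force: [0.1, -0.0, 0.5]
width: -0.0002
```

```bash
python3 -c "
from m import *
stat(); measure()"
```

```text
t 19.7833 tcp ex,ey mm -151.7 -75.5 z 0.2421 F ex,ey,z 0.1 0.1 0.5 w -0.0002 yawx 0.208 tilt [ 0. -0.]Traceback (most recent call last):
  File "<string>", line 3, in <module>
    stat(); measure()
            ~~~~~~~^^
  File "m.py", line 12, in measure
    i,j=np.nonzero(rd>50); print('red band x',i.min()-20,i.max()-20,'mean',(i-20).mean().round(2),'y',(j-12).mean().round(2))
                                              ~~~~~^^
    return umr_minimum(a, axis, None, out, keepdims, initial, where)
ValueError: zero-size array to reduction operation minimum which has no identity
```

Run:
```python
from m import *
im,d,p=load('wrist'); i=im.astype(int)
m=((i[...,0]-i[...,1])>40)&((abs(i[...,1]-i[...,2]))<25)
n,l,st,c=cv2.connectedComponentsWithStats(m.astype(np.uint8))
for k in range(1,n):
    if st[k,4]>8: print('red',st[k],c[k].round(1),i[l==k].mean(0).round())
m=(i[...,2]-i[...,0]>50); n,l,st,c=cv2.connectedComponentsWithStats(m.astype(np.uint8))
for k in range(1,n):
    if st[k,4]>100: print('blue',st[k],c[k].round(1))
```

```text
red [438  56  23  15 196] [449.9  64.2] [104.  32.  26.]
blue [ 381  293   42   75 2368] [401.9 327.5]
```

>>> arm_command([
  {"delta_pos": [20, -35, -20], "twist": 0},
  {"delta_pos": [20, -35, -20], "twist": 0},
  {"delta_pos": [0, 0, -20], "twist": 0},
  {"delta_pos": [0, 0, 0], "twist": 0},
  {"delta_pos": [0, 0, 0], "twist": 0},
])

```text
time: 20.25
ee_pos: [0.4899, 0.0872, 0.3006]
ee_rot: [0.0, 0.995, 0.105, 0.001]
force: [0.4, -0.4, -0.2]
width: 0.0003
```

```bash
python3 -c "
from m import *
stat(); measure()"
```

```text
t 20.25 tcp ex,ey mm -217.2 -37.1 z 0.3006 F ex,ey,z 0.5 0.3 -0.2 w 0.0003 yawx 0.21 tilt [ 0.002 -0.   ]Traceback (most recent call last):
  File "<string>", line 3, in <module>
    stat(); measure()
            ~~~~~~~^^
  File "m.py", line 12, in measure
    i,j=np.nonzero(rd>50); print('red band x',i.min()-20,i.max()-20,'mean',(i-20).mean().round(2),'y',(j-12).mean().round(2))
                                              ~~~~~^^
    return umr_minimum(a, axis, None, out, keepdims, initial, where)
ValueError: zero-size array to reduction operation minimum which has no identity
```

Run:
```python
from m import *
im,d,p=load('wrist'); i=im.astype(int)
print('depth m, coarse'); print(np.round(d[240::20,200:480:20],2))
K=np.array([[p['fx'],0,p['cx']],[0,p['fy'],p['cy']],[0,0,1]])
print('entry px',cv2.projectPoints(np.array([[*EO,.09]]),p['rvec'],p['tvec'],K,np.array([p['k1'],0,0,0.]))[0].ravel())
m=(i[...,2]-i[...,0]>40); v,u=np.nonzero(m); print('blue',u.min(),u.max(),v.min(),v.max())
m=(i[...,0]-i[...,1]>40); n,l,st,c=cv2.connectedComponentsWithStats(m.astype(np.uint8)); print([ (list(st[k]),i[l==k].mean(0).round()) for k in range(1,n) if st[k,4]>5])
```

```text
depth m, coarse
[[0.43 0.43 0.45 0.45 0.45 0.45 0.45 0.45 0.45 0.45 0.45 0.45 0.45 0.45]
 [0.43 0.45 0.46 0.46 0.46 0.46 0.46 0.46 0.46 0.46 0.46 0.46 0.46 0.46]
 [0.44 0.47 0.47 0.47 0.47 0.47 0.47 0.47 0.47 0.47 0.47 0.47 0.47 0.47]
 [0.45 0.47 0.47 0.47 0.41 0.15 0.15 0.41 0.41 0.   0.41 0.48 0.47 0.48]
 [0.48 0.48 0.48 0.48 0.15 0.14 0.14 0.15 0.41 0.41 0.42 0.48 0.48 0.48]
 [0.49 0.49 0.49 0.49 0.13 0.13 0.13 0.13 0.42 0.42 0.42 0.49 0.49 0.49]
 [0.5  0.5  0.5  0.12 0.11 0.12 0.12 0.11 0.43 0.43 0.43 0.5  0.5  0.5 ]
 [0.11 0.11 0.12 0.11 0.11 0.11 0.11 0.11 0.11 0.11 0.11 0.11 0.11 0.51]
 [0.1  0.11 0.09 0.09 0.09 0.12 0.1  0.09 0.09 0.11 0.1  0.1  0.1  0.1 ]
 [0.11 0.11 0.09 0.09 0.09 0.12 0.12 0.09 0.09 0.09 0.11 0.1  0.1  0.09]
 [0.11 0.11 0.08 0.08 0.   0.46 0.11 0.08 0.08 0.08 0.11 0.11 0.54 0.09]
 [0.11 0.08 0.08 0.08 0.08 0.08 0.08 0.08 0.08 0.08 0.11 0.11 0.11 0.09]]
entry px [341.07290057 410.14864662]
blue 347 355 328 356
[([np.int32(554), np.int32(71), np.int32(86), np.int32(111), np.int32(7224)], array([101.,  45.,  23.])), ([np.int32(380), np.int32(137), np.int32(11), np.int32(9), np.int32(56)], array([122.,  42.,  35.])), ([np.int32(307), np.int32(440), np.int32(10), np.int32(12), np.int32(112)], array([131.,  49.,   2.]))]
```

>>> arm_command([
  {"delta_pos": [15.5, 31, 25], "twist": 0},
  {"delta_pos": [15.5, 31, 25], "twist": 0},
  {"delta_pos": [0, 0, 0], "twist": 0},
  {"delta_pos": [0, 0, 0], "twist": 0},
  {"delta_pos": [0, 0, 0], "twist": 0},
  {"delta_pos": [0, 0, 0], "twist": 0},
], jaw=65)

```text
time: 20.8
ee_pos: [0.5305, 0.0341, 0.2512]
ee_rot: [-0.0, 0.995, 0.104, 0.0]
force: [0.3, -0.1, 1.2]
width: 0.0648
```

```bash
python3 -c "
from m import *
stat(); measure()"
```

```text
t 20.8 tcp ex,ey mm -156.9 -8.3 z 0.2512 F ex,ey,z 0.2 0.3 1.2 w 0.0648 yawx 0.209 tilt [0.001 0.   ]
red band x -4 5 mean 0.57 y -3.04
fixed top x profile [(-14, np.int64(39)), (-13, np.int64(27)), (-12, np.int64(25)), (-11, np.int64(27)), (-10, np.int64(27)), (-9, np.int64(27)), (-8, np.int64(26)), (-7, np.int64(25)), (-6, np.int64(25)), (-5, np.int64(25)), (-4, np.int64(24)), (-3, np.int64(24)), (-2, np.int64(26)), (-1, np.int64(25)), (0, np.int64(28)), (1, np.int64(39)), (2, np.int64(43)), (3, np.int64(44)), (4, np.int64(42)), (5, np.int64(43)), (6, np.int64(43)), (7, np.int64(43))]
y profile z 0.088 [(-24, np.int64(36)), (-23, np.int64(36)), (-22, np.int64(36)), (-21, np.int64(35)), (-20, np.int64(35)), (-19, np.int64(37)), (-18, np.int64(40)), (-17, np.int64(40)), (-16, np.int64(40)), (-15, np.int64(40)), (-14, np.int64(40)), (-13, np.int64(40)), (-12, np.int64(40)), (-11, np.int64(51)), (-10, np.int64(64)), (-9, np.int64(64)), (-8, np.int64(63)), (-7, np.int64(68)), (-6, np.int64(90)), (-5, np.int64(105)), (-4, np.int64(105)), (-3, np.int64(104)), (-2, np.int64(105)), (-1, np.
[... 451 characters left out ...]
, np.int64(34)), (-18, np.int64(37)), (-17, np.int64(37)), (-16, np.int64(37)), (-15, np.int64(37)), (-14, np.int64(37)), (-13, np.int64(37)), (-12, np.int64(39)), (-11, np.int64(50)), (-10, np.int64(64)), (-9, np.int64(64)), (-8, np.int64(63)), (-7, np.int64(68)), (-6, np.int64(92)), (-5, np.int64(109)), (-4, np.int64(108)), (-3, np.int64(108)), (-2, np.int64(109)), (-1, np.int64(103)), (0, np.int64(74)), (1, np.int64(37)), (2, np.int64(29)), (3, np.int64(39)), (4, np.int64(41)), (5, np.int64(41)), (6, np.int64(42)), (7, np.int64(41)), (8, np.int64(41)), (9, np.int64(41)), (10, np.int64(41)), (11, np.int64(41)), (12, np.int64(40)), (13, np.int64(51)), (14, np.int64(73)), (15, np.int64(83))]
```

Band middle is at +0.6 mm, and the cheeks' front edge also reads about +0.6 mm, so it is centred. The channel is about 12 mm wide. Next, push the lug.

>>> arm_command([
  {"delta_pos": [-35, 0, 0], "twist": 0},
  {"delta_pos": [-35, 0, 0], "twist": 0},
  {"delta_pos": [0, 40, 0], "twist": 0},
  {"delta_pos": [0, 40, 0], "twist": 0},
  {"delta_pos": [0, 40, 0], "twist": 0},
  {"delta_pos": [0, 40, 0], "twist": 0},
  {"delta_pos": [0, 39, 0], "twist": 0},
  {"delta_pos": [0, 0, 30], "twist": 0},
  {"delta_pos": [0, 0, 30], "twist": 0},
  {"delta_pos": [0, 0, 0], "twist": 0},
], jaw=0)

```text
time: 21.68
ee_pos: [0.5005, -0.1739, 0.1853]
ee_rot: [-0.003, 0.995, 0.104, -0.004]
force: [-0.9, 0.4, -1.7]
width: 0.0003
```

>>> arm_command([
  {"delta_pos": [0, 0, 25], "twist": 0},
  {"delta_pos": [0, 0, 25], "twist": 0},
  {"delta_pos": [0, 0, 25], "twist": 0},
  {"delta_pos": [0, 0, 22], "twist": 0},
  {"delta_pos": [0, 0, 0], "twist": 0},
  {"delta_pos": [0, 0, 0], "twist": 0},
  {"delta_pos": [0, 0, 0], "twist": 0},
  {"delta_pos": [0, 0, 0], "twist": 0},
  {"delta_pos": [0, 0, 0], "twist": 0},
])

```text
time: 22.43
ee_pos: [0.5048, -0.1757, 0.0962]
ee_rot: [0.001, 0.995, 0.104, 0.002]
force: [-0.0, 0.1, 0.3]
width: -0.0
```

```bash
python3 -c "
from m import *
stat()"
```

```text
t 22.4333 tcp ex,ey mm 43.1 -77.0 z 0.0962 F ex,ey,z -0.1 -0.0 0.3 w -0.0 yawx 0.209 tilt [ 0.004 -0.002]
```

>>> arm_command([
  {"delta_pos": [4, 0, 0], "twist": 0},
  {"delta_pos": [4, 0, 0], "twist": 0},
  {"delta_pos": [4, 0, 0], "twist": 0},
  {"delta_pos": [4, 0, 0], "twist": 0},
  {"delta_pos": [4, 0, 0], "twist": 0},
  {"delta_pos": [3, 0, 0], "twist": 0},
  {"delta_pos": [0, 0, 0], "twist": 0},
  {"delta_pos": [0, 0, 0], "twist": 0},
  {"delta_pos": [0, 0, 0], "twist": 0},
])

```text
time: 23.18
ee_pos: [0.5258, -0.1703, 0.0935]
ee_rot: [-0.0, 0.995, 0.104, -0.0]
force: [0.3, 0.3, -0.2]
width: -0.0
```

>>> arm_command([
  {"delta_pos": [1, 0, 0], "twist": 0},
  {"delta_pos": [1, 0, 0], "twist": 0},
  {"delta_pos": [1, 0, 0], "twist": 0},
  {"delta_pos": [1, 0, 0], "twist": 0},
  {"delta_pos": [0, 0, 0], "twist": 0},
  {"delta_pos": [0, 0, 0], "twist": 0},
])

```text
time: 23.68
ee_pos: [0.5299, -0.1696, 0.0937]
ee_rot: [0.0, 0.995, 0.104, 0.0]
force: [-0.8, -0.1, -0.4]
width: 0.0002
```

```bash
python3 -c "
from m import *
stat()"
```

```text
t 23.6833 tcp ex,ey mm 42.3 -51.2 z 0.0937 F ex,ey,z -0.1 -0.8 -0.4 w 0.0002 yawx 0.209 tilt [ 0. -0.]
```

>>> arm_command([
  {"delta_pos": [1, 0, 0], "twist": 0},
  {"delta_pos": [1, 0, 0], "twist": 0},
  {"delta_pos": [1, 0, 0], "twist": 0},
  {"delta_pos": [0, 0, 0], "twist": 0},
  {"delta_pos": [0, 0, 0], "twist": 0},
])

```text
time: 24.1
ee_pos: [0.5326, -0.169, 0.0936]
ee_rot: [-0.0, 0.995, 0.104, -0.0]
force: [-2.6, -1.3, 1.3]
width: 0.0004
```

>>> arm_command([
  {"delta_pos": [1, 0, 0], "twist": 0},
  {"delta_pos": [1, 0, 0], "twist": 0},
  {"delta_pos": [1, 0, 0], "twist": 0},
  {"delta_pos": [0, 0, 0], "twist": 0},
  {"delta_pos": [0, 0, 0], "twist": 0},
])

```text
time: 24.52
ee_pos: [0.5358, -0.1683, 0.0937]
ee_rot: [0.0, 0.995, 0.104, 0.0]
force: [-2.7, -1.0, -0.0]
width: -0.0001
```

```bash
python3 -c "
from m import *
stat()"
```

```text
t 24.5167 tcp ex,ey mm 42.3 -45.1 z 0.0937 F ex,ey,z 0.4 -2.9 -0.0 w -0.0001 yawx 0.209 tilt [ 0. -0.]
```

>>> arm_command([
  {"delta_pos": [0.7, 0, 0], "twist": 0},
  {"delta_pos": [0.7, 0, 0], "twist": 0},
  {"delta_pos": [0, 0, 0], "twist": 0},
  {"delta_pos": [0, 0, 0], "twist": 0},
  {"delta_pos": [0, 0, 0], "twist": 0},
])

```text
time: 24.93
ee_pos: [0.5367, -0.1681, 0.0937]
ee_rot: [0.0, 0.995, 0.104, -0.001]
force: [-4.6, -1.0, 2.5]
width: -0.0001
```

>>> arm_command([
  {"delta_pos": [0.7, 0, 0], "twist": 0},
  {"delta_pos": [0.7, 0, 0], "twist": 0},
  {"delta_pos": [0, 0, 0], "twist": 0},
  {"delta_pos": [0, 0, 0], "twist": 0},
  {"delta_pos": [0, 0, 0], "twist": 0},
])

```text
time: 25.35
ee_pos: [0.5374, -0.168, 0.0936]
ee_rot: [-0.0, 0.995, 0.104, -0.001]
force: [-8.6, -1.8, 4.3]
width: 0.0002
```

>>> arm_command([
  {"delta_pos": [0.7, 0, 0], "twist": 0},
  {"delta_pos": [0.7, 0, 0], "twist": 0},
  {"delta_pos": [0, 0, 0], "twist": 0},
  {"delta_pos": [0, 0, 0], "twist": 0},
  {"delta_pos": [0, 0, 0], "twist": 0},
  {"delta_pos": [0, 0, 0], "twist": 0},
])

```text
time: 25.85
ee_pos: [0.5375, -0.1679, 0.0937]
ee_rot: [-0.0, 0.995, 0.104, -0.003]
force: [-13.0, -2.5, 7.6]
width: 0.0001
```

```bash
python3 -c "
from m import *
stat()"
```

```text
t 25.85 tcp ex,ey mm 42.3 -43.4 z 0.0937 F ex,ey,z -0.2 -13.2 7.6 w 0.0001 yawx 0.209 tilt [-0.007 -0.001]
```

The cheek has stopped hard at 13 N. I'll back off, rise, and return to the viewing pose with the jaws open.

>>> arm_command([
  {"delta_pos": [-5, 0, 0], "twist": 0},
  {"delta_pos": [-10, 0, 0], "twist": 0},
  {"delta_pos": [-20, 0, 0], "twist": 0},
  {"delta_pos": [0, 0, -35], "twist": 0},
  {"delta_pos": [0, 0, -40], "twist": 0},
  {"delta_pos": [0, 0, -40], "twist": 0},
  {"delta_pos": [0, 0, -40], "twist": 0},
  {"delta_pos": [0, -40, 0], "twist": 0},
  {"delta_pos": [0, -40, 0], "twist": 0},
  {"delta_pos": [0, -40, 0], "twist": 0},
])

```text
time: 26.68
ee_pos: [0.4808, -0.0565, 0.2501]
ee_rot: [0.0, 0.995, 0.103, 0.002]
force: [-0.6, -0.4, -0.4]
width: 0.0001
```

>>> arm_command([
  {"delta_pos": [0, -40, 0], "twist": 0},
  {"delta_pos": [0, -40, 0], "twist": 0},
  {"delta_pos": [35, 0, 0], "twist": 0},
  {"delta_pos": [36, 0, 0], "twist": 0},
  {"delta_pos": [0, 0, 0], "twist": 0},
  {"delta_pos": [0, 0, 0], "twist": 0},
  {"delta_pos": [0, 0, 0], "twist": 0},
  {"delta_pos": [0, 0, 0], "twist": 0},
], jaw=65)

```text
time: 27.35
ee_pos: [0.5331, 0.0355, 0.249]
ee_rot: [-0.0, 0.995, 0.104, 0.0]
force: [-0.6, -0.7, 0.2]
width: 0.0648
```

```bash
python3 -c "
from m import *
stat(); measure()" | sed 's/np.int64//g'
```

```text
t 27.35 tcp ex,ey mm -157.6 -5.5 z 0.249 F ex,ey,z 0.5 -0.8 0.2 w 0.0648 yawx 0.209 tilt [0.001 0.   ]
red band x -4 5 mean 0.5 y -1.0
fixed top x profile [(-14, (38)), (-13, (27)), (-12, (27)), (-11, (27)), (-10, (27)), (-9, (26)), (-8, (27)), (-7, (27)), (-6, (26)), (-5, (25)), (-4, (26)), (-3, (25)), (-2, (26)), (-1, (27)), (0, (31)), (1, (39)), (2, (44)), (3, (44)), (4, (43)), (5, (43)), (6, (44)), (7, (43))]
y profile z 0.088 [(-24, (38)), (-23, (37)), (-22, (37)), (-21, (37)), (-20, (37)), (-19, (37)), (-18, (37)), (-17, (36)), (-16, (36)), (-15, (36)), (-14, (36)), (-13, (34)), (-12, (37)), (-11, (41)), (-10, (40)), (-9, (39)), (-8, (38)), (-7, (36)), (-6, (34)), (-5, (39)), (-4, (74)), (-3, (106)), (-2, (105)), (-1, (104)), (0, (105)), (1, (101)), (2, (73)), (3, (31)), (4, (33)), (5, (39)), (6, (42)), (7, (42)), (8, (42)), (9, (42)), (10, (42)), (11, (42)), (12, (41)), (13, (47)), (14, (66)), (15, (81))]
y profile z 0.092 [(-24, (36)), (-23, (36)), (-22, (36)), (-21, (36)), (-20, (36)), (-19, (35)), (-18, (35)), (-17, (35)), (-16, (35)), (-15, (35)), (-14, (35)), (-13, (33)), (-12, (34)), (-11, (38)), (-10, (37)), (-9, (37)), (-8, (35)), (-7, (33)), (-6, (31)), (-5, (36)), (-4, (75)), (-3, (110)), (-2, (108)), (-1, (108)), (0, (109)), (1, (103)), (2, (67)), (3, (30)), (4, (33)), (5, (39)), (6, (42)), (7, (41)), (8, (42)), (9, (42)), (10, (41)), (11, (41)), (12, (40)), (13, (50)), (14, (73)), (15, (83))]
```

```bash
python3 -c "
from h import *
stat(); print(ctrl.job_done())"
```

```text
t 27.4 tcp ex,ey mm -157.5 -5.6 z 0.2492 F ex,ey,z -0.1 -0.0 0.3 w 0.0649 yawx 0.208 tilt [0.001 0.   ]
the job is handed in; nothing more can be done
None
```

I set the guide to the blue gauge and handed the job in at 27.4 s. It returned no verdict. The blue gauge stands on the lens rest with its blade trapped between the cheeks. The band stopped about 2.5–4 mm short on the first try, so I re-gripped the gauge and moved it about 3 mm further in. Then I pushed the lug until the cheek stopped against the blade at about 13 N.

- **Band:** in the last wrist-camera measurement, its middle (+0.5 mm) matched the cheeks' front ends (about +0.6 mm) to within about 0.1 mm.
- **Channel:** about 6.4 mm between the dark cheek edges for the 6 mm blade, with no gap visible on either side. It was about 12 mm wide before the push.
- **Robot:** clear of everything at hand-in, about 0.25 m up with the jaws open and the force reading near zero.
- **Disagreements:** the top and wrist cameras differed by 2–5 mm, so I judged the fit from cheeks and blade seen in the same picture. Several wrist measurements failed because the gripper blocked the view, and I repeated them with the jaws open.
- **Not checked at the end:** whether the gauge stands flat (I only have the contact height when I set it down) and whether the yellow gauge and the other loose things are undisturbed. The arm was never deliberately brought near them.

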